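# Hang the washed parts up to drain

### The job

The wash is finished: put the parts out to drain. Draw every carrier hook out through its slot in the wash basket, hang it by its crook over the drip rail and slide it along under the yellow keeper past the red band; and put every blue filter bowl from the wash tray mouth-down on a draining peg of its own, pushed right home, so that the peg's tip meets the inside of its bottom. Two or three of each may be there; do not disturb the wrench, the bottles and the bearing that stand close by.

Things in the scene. Friction and masses are not known exactly. Their poses are not given: they have to be found in the camera images.
- wash_basket: lidded steel wash basket, fixed, lid stays shut; 178 (x) by 220 (y) by 184 mm high, 4 mm walls. Origin: centre of its underside. Its front wall (x -89 mm) has three upright slots at y -68, 0, +68 mm, and looks roughly to the world's +y (slots 1, 2, 3). Each slot is 16 mm wide, open from z 89 (sill) to z 162 mm, closed above and below.
- drip_rail: fixed stand: round rail 12 mm in diameter along y, axis 314 mm up, posts at y -205 and +205 over a tray (160 by 460, 20 mm high). Origin: centre of the underside; robot on its -x side. Hooks go over it with the shank on the -x side and slide between black end discs (34 mm diameter, faces at y -192, +192).
- rail_load (a point): top line of the rail in the middle of its open part, y -120 mm of drip_rail. Only here (y -185 to -35) can a hook be put on: from y -5 to +210 a yellow keeper strip, 12 mm wide, runs 21 mm above the top of the rail (flared entry from y -27); hooks are slid under it. Its brackets stand 70 mm behind the rail (+x).
- rail_mark (a point): middle of the red band (12 mm long) round the rail, on the rail's top line, 320 mm above the bench, y +20 mm of drip_rail. Axes as drip_rail: from here +y leads on under the keeper to the end disc at +172 mm.
- peg_rack: fixed draining rack: steel tray 170 by 270 mm, 18 mm high, an upright panel 135 mm high along its back (front face at x +50 mm). Origin: centre of the underside; its front (-x) looks to the robot. Three orange pegs, 16 mm thick, round-ended, 100 mm long, rise forwards (-x) from the panel at 50 degrees above level; roots at y -85, 0, +85 mm, z 75 mm.
- peg1_tip (a point): tip of the draining peg at y -85 mm of peg_rack. A bowl is home when this tip is up against the inside of its closed end; let go, it settles a little lower and nearer upright.
- peg2_tip (a point): tip of the draining peg at y 0 mm of peg_rack. A bowl is home when this tip is up against the inside of its closed end; let go, it settles a little lower and nearer upright.
- peg3_tip (a point): tip of the draining peg at y 85 mm of peg_rack. A bowl is home when this tip is up against the inside of its closed end; let go, it settles a little lower and nearer upright.
- hook1: S-shaped carrier hook of 8 mm plate, 290 mm tall, 0.36 kg; None if absent. Origin: shank centreline, 70 mm above the bottom; z up the shank, x to the crook's tip. Mm: shank x -8 to 8, z -70 to 196; crown (20, 0, 208); bend above it 12 thick, 28 wide inside; tip leg x 34 to 46 down to z 170; foot: upturned hook on the -x side to x -38, z -70 to -32; centre of mass (2, 0, 73). Starts in slot 1.
- hook2: as hook1. On the rail it comes to rest some 8 degrees off plumb, foot to its +x. At the start a hook leans in its slot: shank 30 degrees above level, crook outside and facing down, the x = +8 edge resting on the sill at about z 99, its foot on the basket floor against the back wall. Outside the wall the shank is free to grip across its 8 mm thickness from about z 113 to 188. Starts in slot 2.
- hook3: as hook1. It comes out only along its lean: about 210 mm along its own z at that 30 degree slope, until the foot, 46 mm deep across the shank, has passed under the slot's upper edge. To put it over the rail, the tip leg (ends 38 mm below the crown) must pass above the rail. Starts in slot 3.
- hook1_crown (a point): crown of hook1: the underside of the bend of its crook, where the rail bears when it hangs. Axes as hook1.
- hook2_crown (a point): crown of hook2: the underside of the bend of its crook, where the rail bears when it hangs. Axes as hook2.
- hook3_crown (a point): crown of hook3: the underside of the bend of its crook, where the rail bears when it hangs. Axes as hook3.
- bowl1: blue plastic filter bowl: round cup 58 mm in diameter and 56 mm tall, 3 mm wall, with a darker collar 66 mm in diameter and 12 mm high round its mouth, 0.11 kg; None if absent. Origin: centre of the open mouth; z points to the closed end, so z is up when it stands mouth-down, as at the start on the wash tray (steel tray, floor 4 mm above the bench, lip 9 mm).
- bowl2: blue plastic filter bowl: round cup 58 mm in diameter and 56 mm tall, 3 mm wall, with a darker collar 66 mm in diameter and 12 mm high round its mouth, 0.11 kg; None if absent. Origin: centre of the open mouth; z points to the closed end, so z is up when it stands mouth-down, as at the start on the wash tray (steel tray, floor 4 mm above the bench, lip 9 mm).
- bowl3: blue plastic filter bowl: round cup 58 mm in diameter and 56 mm tall, 3 mm wall, with a darker collar 66 mm in diameter and 12 mm high round its mouth, 0.11 kg; None if absent. Origin: centre of the open mouth; z points to the closed end, so z is up when it stands mouth-down, as at the start on the wash tray (steel tray, floor 4 mm above the bench, lip 9 mm).
- bowl1_floor (a point): centre of the inside of bowl1's closed end, 53 mm from the mouth along its z.
- bowl2_floor (a point): centre of the inside of bowl2's closed end, 53 mm from the mouth along its z.
- bowl3_floor (a point): centre of the inside of bowl3's closed end, 53 mm from the mouth along its z.
- wrench_a: wrench, a bystander lying on the bench: leave it where it is. Origin: its underside or base.
- threadlocker: red threadlocker bottle, a bystander lying on the bench: leave it where it is. Origin: its underside or base.
- cleaner: green cleaner bottle, a bystander lying on the bench: leave it where it is. Origin: its underside or base.
- bearing: ball bearing, a bystander lying on the bench: leave it where it is. Origin: its underside or base.
Not all that is in view belongs to the job. Leave any black or green look-alike of the bowl2 alone.

How it is judged (in metres and radians):
At the end, for the whole second after the job is handed in: Every hook present hangs by its crook on the rail (crown within 12 mm sideways and 8 mm in height of its top line, within 23 degrees of plumb), at least 6 mm past the middle of the red band; every bowl present sits mouth-down on a peg, inside bottom within 25 mm of the tip; all at rest (y of each of hook1_crown, hook2_crown, hook3_crown in the frame of rail_mark above 0.006 m and x of hook1_crown in the frame of rail_mark between -0.012 and 0.012 m and z of hook1_crown in the frame of rail_mark between -0.008 and 0.01 m and angle between each of hook1, hook2, hook3's own z axis and vertical below 0.4 rad and linear speed of each of hook1, hook2, hook3, bowl1, bowl2, bowl3 below 0.04 m/s and angular speed of each of hook1, hook2, hook3, bowl1, bowl2, bowl3 below 0.4 rad/s and x of hook2_crown in the frame of rail_mark between -0.012 and 0.012 m and z of hook2_crown in the frame of rail_mark between -0.008 and 0.01 m and x of hook3_crown in the frame of rail_mark between -0.012 and 0.012 m and z of hook3_crown in the frame of rail_mark between -0.008 and 0.01 m and (distance between bowl1_floor and peg1_tip below 0.025 m or distance between bowl1_floor and peg2_tip below 0.025 m or distance between bowl1_floor and peg3_tip below 0.025 m) and angle between each of bowl1, bowl2, bowl3's own z axis and vertical below 1 rad and (distance between bowl2_floor and peg1_tip below 0.025 m or distance between bowl2_floor and peg2_tip below 0.025 m or distance between bowl2_floor and peg3_tip below 0.025 m) and (distance between bowl3_floor and peg1_tip below 0.025 m or distance between bowl3_floor and peg2_tip below 0.025 m or distance between bowl3_floor and peg3_tip below 0.025 m)); the robot touches nothing.
It fails at once if a bystander (wrench, red or green bottle, ball bearing) is pushed more than 30 mm from its place (distance of any of wrench_a, threadlocker, cleaner, bearing from where it was at the start of the episode above 0.03 m).
Of bowl1, bowl2, bowl3 only 2 to 3 are there at a start; the rules pass over those that are not, and their reading is None.
Of hook1, hook2, hook3 only 2 to 3 are there at a start; the rules pass over those that are not, and their reading is None.
At some moment in a run one of bowl1, bowl2, bowl3 may be knocked a few centimetres aside while the robot is not near it.
It also fails if it takes over 210 s, if anything falls off the work surface, if the arm or the gripper's body presses on something with over 40 N, if the wrist force passes 120 N, or if a joint passes its speed limit or range.

### The arm

A 6-joint arm with a two-finger parallel gripper is mounted at the origin on the work surface. World frame = base frame: x ahead of the robot, y to its left, z up, the work surface at z = 0. Lengths are in m, angles in degrees, forces in N, time in s.
With the tool pointing down it reaches from about 0.3 to 0.95 m from the base axis. Payload 3.1 kg.
Tool frame: the origin (TCP) lies midway between the tips of the shut fingers; the grasp point (between the pads) lies 19 mm behind it; z points along the fingers, y is the line along which they close (so a half turn about z gives the same grasp; the last joint's range is limited). The gripper opens to 85 mm and grips with 20 to 120 N. Pads are 22 mm wide; open, the fingers measure 114 mm over their backs; the gripper's body (76 mm by 85 mm) begins 54 mm behind the grasp point. The pads swing forward as they close: fully open they stand 13 mm farther back than shut.
Start: joints at [67.569, 17.653, 93.61, -0, 68.738, -3.994], TCP at [0.198, 0.593, 0.231] pointing down, gripper open.
Joint ranges: [-175.34, 175.34], [-45.06, 112.39], [2.9, 150.54], [-68.45, 248.45], [3.09, 151.38], [-168.51, 168.51]. Speed limits (degrees/s): [159.86, 159.86, 180, 180, 180, 180].

### API

Orientations are given as [roll, pitch, yaw] about the fixed x, y, z axes, in that order (R = Rz(yaw) Ry(pitch) Rx(roll)).
In Python, from bench import status, eyes, arm, spotter gives the robot as it stands.
- The arm moves only by the shell command python3 -m inch 'ROWS'. ROWS is JSON, a list that holds one entry, the list of rows, each a list of 7 numbers: the opening, from 0 (shut) to 1 (fully open), then the shift along the tool's x, y, z in cm, then the turn, a rotation vector about the tool's x, y, z in degrees. A call has 1 to 8 rows; each row is the pose to reach, as a shift and turn from the pose commanded when the call began, along the tool's axes at that moment; what a row does not reach only later rows make up. A row lasts 1/10 s, in which the tool goes at most 50 mm and 8.59 degrees, less where a joint would pass 70% of its speed; a pose out of reach is approached as far as the arm can. A call with a gripper value outside its range is refused whole. The fingers move at their own pace and stop on an object; the grip force is fixed at half the most. Time passes only in rows, so rows that repeat a pose let the fingers close. It gives the time, the measured TCP pose, the force, the opening and the grip force at its end, in the units of the state.
- status.read_state(): the state, without advancing time (a new reading comes with each control period).
- eyes.snapshot(name): name is "scene" or "side" or "wrist"; returns the picture (420x560x3 uint8, blue, green, red); there is no depth.
- eyes.get_calibration(name): a dict with "mtx" (3x3 intrinsics, pixels), "camera_from_world" (4x4, takes a point from world to camera coordinates); the wrist camera has in their place "mount" (4x4, takes a point from camera to tool coordinates, whose origin is the TCP and whose axes are the flange's). Camera axes: x right, y down, z forward; pixel columns grow to the right and rows downward; lengths in m; the calibration is good to about 2 mm. A picture is of the moment at which its call begins: read the wrist's pose just before it. get_calibration takes no time and is no camera call.
- arm.job_done(): hands the job in; it is judged then, once.
Trained networks look in the newest picture that a camera, given by its name, has taken for a name from the list of things; names that differ only in an ending like _2 or _b are one class to them, and where a whole thing is asked for, a point or a joint stands for the part that bears it (a point fixed in the world has none). Each returns a list of dicts, best first, with "p" (0 to 1); they miss things now and then, are a little off and sometimes report something else, mostly with a low value. They report only what shows in the picture. A call takes as long as a camera call. They do not tell look-alikes from the thing itself.
- spotter.recognise(camera, query): "box" ([left, top, right, bottom] in pixels, round what is visible of it).
The state is a dict: "clock": time; "joint_positions": joint angles; "joint_velocities": joint speeds; "joint_efforts": joint torques, N m; "eef_pos": TCP position; "tool_rot": TCP orientation; "contact_force": force on the tool from outside, world axes, zero at the start; "ft_torque": the same for the moment, N m; "gripper_width": finger opening in m; "finger_force": force on a finger pad.
Only numpy, scipy, OpenCV 4.12 (cv2) and the standard library are available. Lean on these libraries where they do the work, as an engineer would, in place of code of your own. Each camera call takes 0.05 s, during which the arm holds its last target. There are 200 camera calls.

## Working session

There is one attempt and no reset: what is moved stays moved. The work goes in short steps, Python scripts to look and compute and a shell command to move; the robot and the scene stay as the last step left them, time stands still between calls to the robot, and variables do not carry over. Pictures are saved under pics/ and viewed, at most 14 in all, crops included, and the job is handed in when it is done.

```bash
ls; mkdir -p pics
python3 - <<'E'
from bench import status,eyes
import cv2
for n in ["scene","side","wrist"]:
    cv2.imwrite(f"pics/{n}0.png",eyes.snapshot(n))
    c=eyes.get_calibration(n); print(n,{k:v.round(4).tolist() if hasattr(v,'round') else v for k,v in c.items()})
print(status.read_state())
E
```

```text
pics
scene {'mtx': [[509.7686, 0.0, 278.4442], [0.0, 509.7686, 211.7775], [0.0, 0.0, 1.0]], 'camera_from_world': [[0.9467, 0.3219, 0.0136, -0.449], [0.2491, -0.7046, -0.6644, 0.0297], [-0.2043, 0.6324, -0.7472, 1.5886], [0.0, 0.0, 0.0, 1.0]]}
side {'mtx': [[447.8344, 0.0, 276.0134], [0.0, 447.8344, 210.264], [0.0, 0.0, 1.0]], 'camera_from_world': [[-0.9681, -0.2505, 0.0093, 0.4353], [-0.1826, 0.6792, -0.7109, 0.2242], [0.1717, -0.6899, -0.7033, 1.2236], [0.0, 0.0, 0.0, 1.0]]}
wrist {'mtx': [[328.2654, 0.0, 281.1386], [0.0, 328.2654, 208.8932], [0.0, 0.0, 1.0]], 'mount': [[-0.0005, -0.9649, -0.2625, 0.0665], [1.0, -0.0007, 0.001, -0.0006], [-0.0012, -0.2625, 0.9649, -0.1438], [0.0, 0.0, 0.0, 1.0]]}
{'clock': 0.15, 'joint_positions': array([ 6.75685706e+01,  1.76969055e+01,  9.36731876e+01, -1.99782703e-04,
        6.87370893e+01, -3.99283554e+00]), 'joint_velocities': array([ 0.04139133, -0.15701441, -0.23325927, -0.0720081 , -0.00618683,
        0.00282129]), 'joint_efforts': array([-2.88517003e-04, -4.15799189e+01, -2.77147007e+01, -5.91366324e-05,
        5.97944279e-03, -8.55264830e-06]), 'eef_pos': array([0.19744988, 0.59230218, 0.23026543]), 'tool_rot': array([-1.79893065e+02, -7.27769654e-03,  1.61561472e+02]), 'contact_force': array([-0.21798441, -0.1059324 , -0.05421501]), 'ft_torque': array([-0.00538898,  0.02707226,  0.00175597]), 'finger_force': 0.0, 'gripper_width': 0.08523155392893582}
```

View pics/scene0.png

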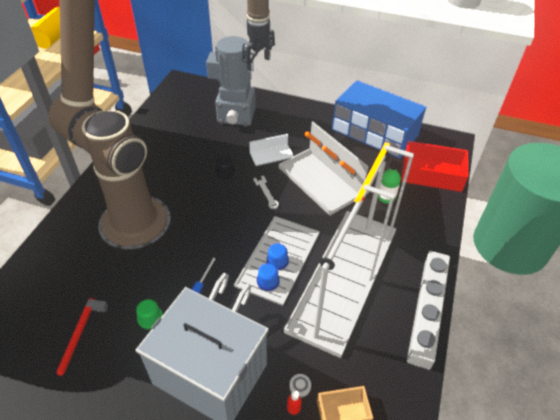

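View pics/side0.png

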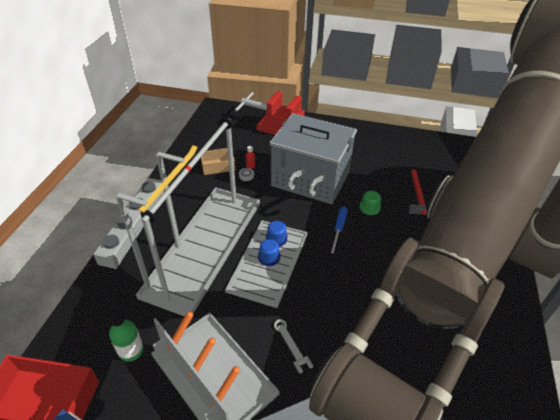

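Run:
```python
import cv2
a=cv2.imread("pics/scene0.png")[120:412,135:435]; cv2.imwrite("pics/s1.png",cv2.resize(a,None,fx=2,fy=2,interpolation=cv2.INTER_CUBIC))
a=cv2.imread("pics/side0.png")[90:390,90:370]; cv2.imwrite("pics/d1.png",cv2.resize(a,None,fx=2,fy=2,interpolation=cv2.INTER_CUBIC))
```

```text
(no output)
```

View pics/s1.png

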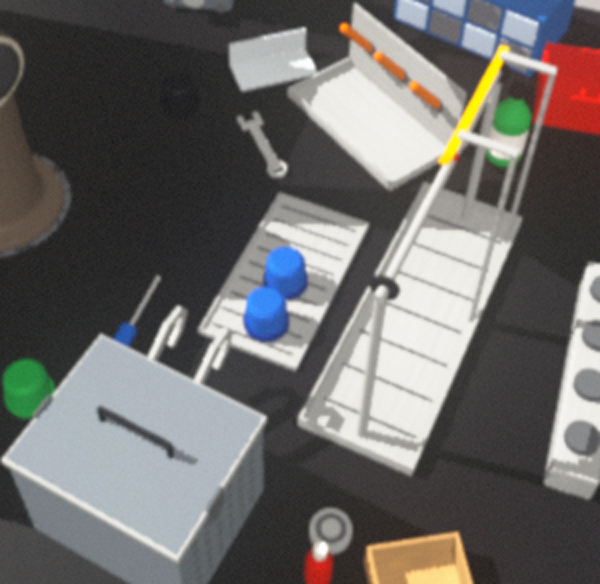

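View pics/d1.png

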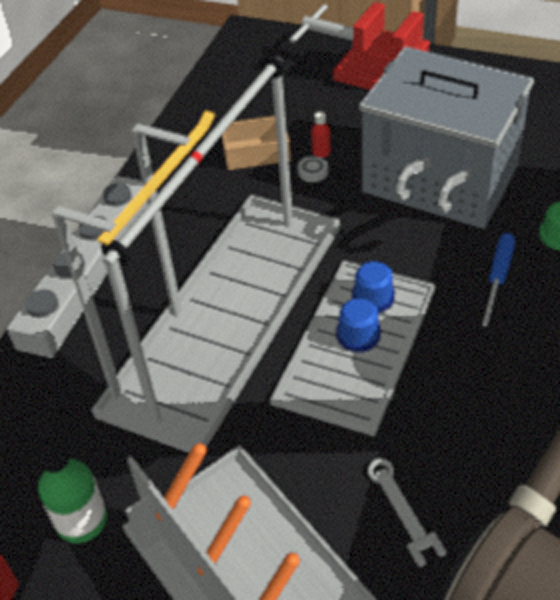

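```bash
cat > h.py <<'E'
import numpy as np, cv2, json
from scipy.optimize import least_squares
from scipy.spatial.transform import Rotation as R
from bench import status,eyes,spotter
def cam(n):
    c=eyes.get_calibration(n)
    if 'mount' in c:
        s=status.read_state(); T=np.eye(4); T[:3,:3]=rot(s['tool_rot']); T[:3,3]=s['eef_pos']
        return c['mtx'],np.linalg.inv(T@c['mount'])
    return c['mtx'],c['camera_from_world']
def rot(rpy): return R.from_euler('xyz',rpy,degrees=True).as_matrix()
def proj(n,P,C=None):
    K,T=C or cam(n); P=np.atleast_2d(P); q=(P@T[:3,:3].T+T[:3,3])@K.T; return q[:,:2]/q[:,2:]
def fit(model,obs,x0,free=None):
    """obs: list of (cam,[model idx],[pixels]); unknown x,y,yaw(deg) (z=0)"""
    def res(p):
        W=R.from_euler('z',p[2],degrees=True).apply(model)+[p[0],p[1],0]
        return np.concatenate([(proj(c,W[i])-px).ravel() for c,i,px in obs])
    s=least_squares(res,x0,loss='soft_l1'); return s.x,res(s.x).reshape(-1,2)
def tri(a,b,ca='scene',cb='side'):
    f=lambda X: np.r_[(proj(ca,X)-a).ravel(),(proj(cb,X)-b).ravel()]
    s=least_squares(f,[.6,.2,.1]); return s.x,np.abs(s.fun).max()
S=lambda l:np.array(l)/2+[135,120]
D=lambda l:np.array(l)/2+[90,90]
E
python3 - <<'E'
from h import *
np.set_printoptions(precision=4,suppress=True)
m=np.array([[-89,-110,184],[-89,110,184],[89,-110,184],[89,110,184]])/1e3
p,r=fit(m,[('scene',[0,1,2,3],S([[105,336],[265,418],[8,460],[182,557]])),('side',[1,3,2,0],D([[363,103],[395,52],[532,86],[522,137]]))],[.4,-.3,-90]);print('basket',p,r.tolist())
m=np.array([[-80,-230,20],[80,-230,20],[80,230,20],[-80,230,20],[0,-194,314],[0,194,314],[0,20,318]])/1e3
p,r=fit(m,[('scene',[0,1,2,3,4,6],S([[302,423],[413,470],[520,215],[427,185],[384,288],[449,157]])),('side',[0,1,2,3,4,5,6],D([[340,223],[250,198],[95,408],[195,450],[282,62],[113,247],[196,156]]))],[.8,.2,-20]);print('rail',p,r.round(1).tolist())
m=np.array([[-85,135,18],[-85,-135,18],[-14.3,-85,151.6],[-14.3,0,151.6],[-14.3,85,151.6]])/1e3
p,r=fit(m,[('scene',[0,1,2,3,4],S([[290,92],[392,185],[412,87],[377,55],[342,26]])),('side',[2,3,4],D([[202,448],[246,498],[296,556]]))],[.6,.6,50]);print('rack',p,r.round(1).tolist())
for nm,a,b in [('bowlA top',[284,254],[374,268]),('bowlB top',[267,295],[359,305]),('hookL',[182,310],[455,172]),('hookR',[228,333],[412,162]),('wrench1',[280,168],[380,470])]:
    print(nm,*tri(S(a),D(b)))
E
```

```text
basket [  0.4276  -0.3782 -99.1522] [[-1.2468631594931878, 0.7126968753105984], [0.001823410835413597, -0.7147681547309617], [0.007660805035271778, -0.09039065954164016], [-0.5269130090816248, -1.0856685486105562], [-1.4523816746950615, -0.33460812444815247], [4.084601696784773, -3.2369247842258204], [-1.7799876239952823, -4.843640976489496], [-13.863562010447424, 0.6985232274527391]]
rail [ 0.6682  0.0063 -7.1194] [[-2.4, -2.3], [-0.4, -0.3], [0.7, 1.1], [-1.9, -1.4], [-0.0, -0.2], [1.2, -0.4], [-0.6, -2.4], [0.3, -2.4], [-1.8, -0.5], [1.3, -1.9], [-5.0, 1.6], [1.4, 1.2], [-0.8, -1.2]]
rack [ 0.504   0.3755 56.276 ] [[-1.7, -2.1], [-0.4, -1.5], [0.0, -1.7], [-0.6, -0.5], [-0.3, 0.0], [-1.0, -1.3], [-0.4, -0.3], [-0.5, -0.7]]
bowlA top [ 0.4679 -0.0319  0.1103] 4.079335073856043
bowlB top [ 0.4687 -0.0404  0.0239] 3.7553002740053785
hookL [ 0.3911 -0.196   0.1662] 4.760269391622728
hookR [ 0.4571 -0.207   0.1629] 4.451585085632189
wrench1 [0.3873 0.2101 0.0051] 1.133930674733108
```

```bash
cat >> h.py <<'E'
def rows(*wps):
    """wps: (pos, R or rpy). prints relative shift cm, rotvec deg from measured pose then between waypoints"""
    s=status.read_state(); p=np.array(s['eef_pos']); Q=rot(s['tool_rot'])
    for w in wps:
        P,T=np.array(w[0],float),(Q if len(w)<2 or w[1] is None else (np.array(w[1]) if np.shape(w[1])==(3,3) else rot(w[1])))
        d=Q.T@(P-p)*100; r=R.from_matrix(Q.T@T).as_rotvec(degrees=True)
        n=max(np.linalg.norm(d)/5,np.linalg.norm(r)/8.59)
        print('shift',d.round(2).tolist(),'turn',r.round(1).tolist(),'rows>=%.1f'%n,'->',P.round(4).tolist()); p,Q=P,T
def st():
    s=status.read_state(); print('t%.1f'%s['clock'],s['eef_pos'].round(4),s['tool_rot'].round(1),'F',s['contact_force'].round(1),'w%.4f f%.1f'%(s['gripper_width'],s['finger_force']),'J',s['joint_positions'].round(0))
np.set_printoptions(precision=4,suppress=True)
E
python3 - <<'E'
from h import *
m=np.array([[-89,-110,184],[-89,110,184],[89,-110,184],[89,110,184],[-89,110,0]])/1e3
p,r=fit(m,[('scene',[0,1,2,3],S([[105,336],[265,418],[8,460],[182,557]])),('side',[1,3,2,0,4],D([[363,103],[395,52],[532,86],[494,137],[363,185]]))],[.4,-.3,-90]);print('basket',p,r.round(1).tolist())
for nm,a,b in [('bowlA top',[284,254],[359,305]),('bowlB top',[267,295],[374,268])]: print(nm,*tri(S(a),D(b)))
rows(([.39,-.17,.36],[180,0,81]))
E
```

```text
basket [  0.4279  -0.3786 -99.4402] [[-0.9, 0.8], [0.1, -0.2], [0.0, -0.2], [-0.8, -0.7], [-1.6, -0.6], [4.2, -3.4], [-1.8, -4.8], [-0.1, 0.7], [-1.6, 2.6]]
bowlA top [0.4687 0.0012 0.0692] 0.05291286595246447
bowlB top [ 0.468  -0.0734  0.0686] 0.5513225760670935
shift [-42.38, -66.25, -12.86] turn [-0.1, 0.1, 80.6] rows>=15.9 -> [0.39, -0.17, 0.36]
```

```bash
r='[0.5,-21.2,-33.1,-12.9,0,0,0]'; python3 -m inch '[[[1,-21.2,-33.1,-12.9,0,0,0],[1,-21.2,-33.1,-12.9,0,0,0],[1,-21.2,-33.1,-12.9,0,0,0],[1,-21.2,-33.1,-12.9,0,0,0],[1,-21.2,-33.1,-12.9,0,0,0],[1,-21.2,-33.1,-12.9,0,0,0],[1,-21.2,-33.1,-12.9,0,0,0],[1,-21.2,-33.1,-12.9,0,0,0]]]'
python3 -m inch '[[[0.5,-21.2,-33.1,0,0,0,40],[0.5,-21.2,-33.1,0,0,0,40],[0.5,-21.2,-33.1,0,0,0,40],[0.5,-21.2,-33.1,0,0,0,40],[0.5,-21.2,-33.1,0,0,0,40],[0.5,-21.2,-33.1,0,0,0,40],[0.5,-21.2,-33.1,0,0,0,40],[0.5,-21.2,-33.1,0,0,0,40]]]'
python3 -m inch '[[[0.5,0,0,0,0,0,41],[0.5,0,0,0,0,0,41],[0.5,0,0,0,0,0,41],[0.5,0,0,0,0,0,41],[0.5,0,0,0,0,0,41],[0.5,0,0,0,0,0,41],[0.5,0,0,0,0,0,41]]]'
python3 - <<'E'
from h import *
st(); C=cam('wrist'); cv2.imwrite('pics/w1.png',eyes.snapshot('wrist'))
def hook(slot,b=(.428,-.3785,-99.4)):
    Rb=R.from_euler('z',b[2],degrees=True).as_matrix(); y={1:-.068,2:0,3:.068}[slot]
    Rh=Rb@np.array([[-.5,0,-.866],[0,-1,0],[-.866,0,.5]])
    return Rb@[.0047,y,.0464]+[b[0],b[1],0],Rh
for s in (1,2):
    o,Rh=hook(s)
    for q in ([-8,0,196],[-8,0,140],[8,0,165],[20,0,220],[46,0,170],[40,0,170]): print(s,q,(o+Rh@(np.array(q)/1e3)).round(3),proj('wrist',o+Rh@(np.array(q)/1e3),C).round(0))
E
```

```text
clock: 0.95
eef_pos: [0.2906, 0.2226, 0.3564]
tool_rot: [180.0, 0.0, 161.6]
contact_force: [1.2, -0.1, -1.1]
gripper_width: 0.0853
finger_force: 0.0
clock: 1.75
eef_pos: [0.3872, -0.1591, 0.3559]
tool_rot: [180.0, 0.0, 121.5]
contact_force: [0.4, 0.6, 0.9]
gripper_width: 0.0428
finger_force: 0.0
clock: 2.45
eef_pos: [0.3872, -0.1565, 0.3558]
tool_rot: [-180.0, -0.0, 80.7]
contact_force: [0.8, 0.4, -0.5]
gripper_width: 0.0427
finger_force: 0.0
t2.5 [ 0.3872 -0.1565  0.3558] [-180.    -0.    80.7] F [ 0.8  0.4 -0.5] w0.0427 f0.0 J [-28. -12. 110.  -0.  82. -19.]
1 [-8, 0, 196] [ 0.387 -0.209  0.151] [[289. 229.]]
1 [-8, 0, 140] [ 0.379 -0.256  0.123] [[288. 259.]]
1 [8, 0, 165] [ 0.384 -0.227  0.122] [[288. 236.]]
1 [20, 0, 220] [ 0.393 -0.174  0.139] [[289. 196.]]
1 [46, 0, 170] [ 0.388 -0.204  0.092] [[288. 211.]]
1 [40, 0, 170] [ 0.387 -0.207  0.097] [[288. 214.]]
2 [-8, 0, 196] [ 0.454 -0.22   0.151] [[350. 229.]]
2 [-8, 0, 140] [ 0.446 -0.267  0.123] [[343. 259.]]
2 [8, 0, 165] [ 0.451 -0.238  0.122] [[344. 236.]]
2 [20, 0, 220] [ 0.46  -0.185  0.139] [[349. 196.]]
2 [46, 0, 170] [ 0.455 -0.215  0.092] [[341. 211.]]
2 [40, 0, 170] [ 0.455 -0.218  0.097] [[341. 214.]]
```

View pics/w1.png

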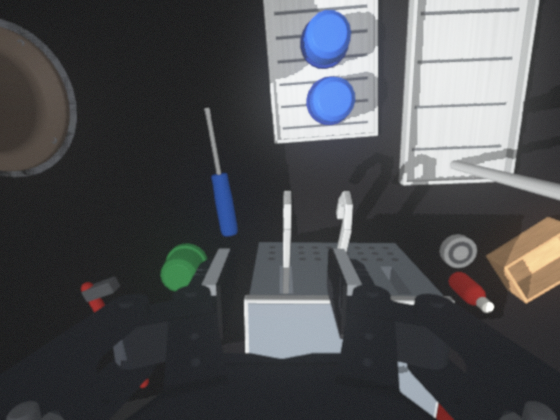

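```bash
cat >> h.py <<'E'
def hook(slot,b=(.428,-.3785,-99.4)):
    Rb=R.from_euler('z',b[2],degrees=True).as_matrix(); y={1:-.068,2:0,3:.068}[slot]
    Rh=Rb@np.array([[-.5,0,-.866],[0,-1,0],[-.866,0,.5]])
    return Rb@[.0047,y,.0464]+[b[0],b[1],0],Rh
def grip(slot):
    o,Rh=hook(slot); return o+Rh@[0,0,.165]-[0,0,.008]
E
python3 - <<'E'
from h import *
g=grip(1); print(g); rows((g+[0,0,.08],[180,0,80.6]),(g,))
E
```

```text
[ 0.3835 -0.2311  0.1209]
shift [-7.42, 0.84, 15.5] turn [-0.0, -0.0, 0.1] rows>=3.4 -> [0.3835, -0.2311, 0.2009]
shift [0.0, -0.0, 8.0] turn [0.0, 0.0, 0.0] rows>=1.6 -> [0.3835, -0.2311, 0.1209]
```

```bash
python3 -m inch '[[[0.5,-7.4,0.8,8,0,0,0],[0.5,-7.4,0.8,15.5,0,0,0],[0.5,-7.4,0.8,15.5,0,0,0],[0.5,-7.4,0.8,15.5,0,0,0],[0.5,-7.4,0.8,19,0,0,0],[0.5,-7.4,0.8,21,0,0,0],[0.5,-7.4,0.8,23.5,0,0,0],[0.5,-7.4,0.8,23.5,0,0,0]]]'
python3 -m inch '[[[0,0,0,0,0,0,0],[0,0,0,0,0,0,0],[0,0,0,0,0,0,0],[0,0,0,0,0,0,0],[0,0,0,0,0,0,0],[0,0,0,0,0,0,0]]]'
```

```text
clock: 3.3
eef_pos: [0.3804, -0.2289, 0.1178]
tool_rot: [-179.6, -0.2, 80.6]
contact_force: [-0.4, -0.2, 0.0]
gripper_width: 0.0426
finger_force: 0.0
clock: 3.9
eef_pos: [0.3842, -0.2318, 0.1221]
tool_rot: [179.8, 0.1, 80.6]
contact_force: [1.7, -1.1, 3.3]
gripper_width: 0.006
finger_force: 61.0
```

```bash
python3 -m inch '[[[0,0.6,0,-0.4,0,0,0],[0,1.7,0,-1,0,0,0],[0,2.6,0,-1.5,0,0,0],[0,3.5,0,-2,0,0,0],[0,5.2,0,-3,0,0,0],[0,6.9,0,-4,0,0,0],[0,8.7,0,-5,0,0,0],[0,8.7,0,-5,0,0,0]]]'
python3 -m inch '[[[0,1.7,0,-1,0,0,0],[0,3.5,0,-2,0,0,0],[0,5.2,0,-3,0,0,0],[0,6.9,0,-4,0,0,0],[0,8.7,0,-5,0,0,0],[0,9.7,0,-5.6,0,0,0],[0,10.4,0,-6,0,0,0],[0,10.4,0,-6,0,0,0]]]'
python3 - <<'E'
from h import *
a=eyes.snapshot('scene')[150:400,170:420]; b=eyes.snapshot('side')[60:310,150:400]
cv2.imwrite('pics/pull1.png',cv2.resize(np.hstack([a,b]),None,fx=1.6,fy=1.6))
E
```

```text
clock: 4.7
eef_pos: [0.3975, -0.1434, 0.1718]
tool_rot: [180.0, -0.1, 80.7]
contact_force: [-0.9, 0.5, 1.2]
gripper_width: 0.0064
finger_force: 60.7
clock: 5.5
eef_pos: [0.4143, -0.042, 0.2306]
tool_rot: [-180.0, -0.0, 80.6]
contact_force: [0.3, -0.4, -4.2]
gripper_width: 0.0066
finger_force: 60.0
```

View pics/pull1.png

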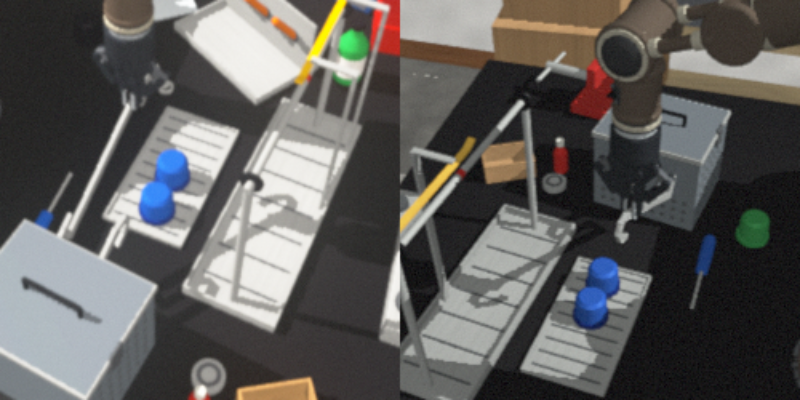

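```bash
cat >> h.py <<'E'
RAIL=(.6682,.0063,-7.12)
Rr=R.from_euler('z',RAIL[2],degrees=True).as_matrix()
def railp(x,y,z): return Rr@np.array([x,y,z])+[RAIL[0],RAIL[1],0]
hx,hy=Rr[:,0],Rr[:,1]; k=np.array([0,0,1.])
RT=np.c_[.5*hx+.866*k,-hy,.866*hx-.5*k]
def tcp_for_crown(x,y,z): return railp(x-.0131,y,z-.047)
E
python3 - <<'E'
from h import *
rows(([.43,-.06,.43],),([.44,-.06,.43],RT),(tcp_for_crown(-.10,-.12,.39),RT),(tcp_for_crown(.003,-.12,.39),RT),(tcp_for_crown(.003,-.12,.322),RT))
E
```

```text
shift [-1.45, 1.84, -19.97] turn [0.0, 0.0, 0.0] rows>=4.0 -> [0.43, -0.06, 0.43]
shift [0.16, 0.99, -0.0] turn [-45.6, 47.5, 78.9] rows>=12.0 -> [0.44, -0.06, 0.43]
shift [-2.28, 2.59, 13.45] turn [0.0, -0.0, 0.0] rows>=2.8 -> [0.5411, -0.0988, 0.343]
shift [5.15, -0.0, 8.92] turn [0.0, -0.0, 0.0] rows>=2.1 -> [0.6433, -0.1115, 0.343]
shift [-5.89, 0.0, 3.4] turn [0.0, -0.0, 0.0] rows>=1.4 -> [0.6433, -0.1115, 0.275]
```

```bash
python3 -m inch '[[[0,0,0,-4,0,0,0],[0,0,0,-8,0,0,0],[0,-0.5,0.5,-12,0,0,0],[0,-1,1,-16,0,0,0],[0,-1.4,1.8,-20,0,0,0],[0,-1.4,1.8,-20,0,0,0],[0,-1.4,1.8,-20,0,0,0]]]'
python3 -m inch '[[[0,0,0,0,-3.2,3.3,5.6],[0,0,0,0,-6.5,6.8,11.3],[0,0,0,0,-9.8,10.2,16.9],[0,0,0,0,-13,13.6,22.6],[0,0,0,0,-16.3,16.9,28.2],[0,0,0,0,-19.5,20.3,33.9],[0,0,0,0,-22.8,23.7,39.5],[0,0,0,0,-22.8,23.7,39.5]]]'
python3 -m inch '[[[0,0,0,0,-3.2,3.3,5.6],[0,0,0,0,-6.5,6.8,11.3],[0,0,0,0,-9.8,10.2,16.9],[0,0,0,0,-13,13.6,22.6],[0,0,0,0,-16.3,16.9,28.2],[0,0,0,0,-19.5,20.3,33.9],[0,0,0,0,-22.8,23.7,39.5],[0,0,0,0,-22.8,23.7,39.5]]]'
python3 - <<'E'
from h import *
st(); rows((tcp_for_crown(-.10,-.12,.39),RT))
o=tcp_for_crown(0,0,0); s=status.read_state(); Q=rot(s['tool_rot']); Rh=Q@(RT.T@np.c_[hx,hy,k]); org=s['eef_pos']-Q[:,2]*.008-Rh@[0,0,.165]
for i,(c,x0,y0) in enumerate([('scene',200,80),('side',180,40)]):
    im=eyes.snapshot(c); im2=im.copy()
    pts=proj(c,org+np.array([[-8,0,-70],[-8,0,196],[8,0,196],[8,0,-70],[-38,0,-70],[-38,0,-32],[46,0,170],[46,0,208],[20,0,220]])/1e3@Rh.T)
    for p in pts: cv2.circle(im2,tuple(p.round().astype(int)),1,(0,0,255),-1)
    r=cv2.resize(im2[y0:y0+250,x0:x0+200],None,fx=2,fy=2); L=r if i==0 else np.hstack([L,r])
cv2.imwrite('pics/held1.png',L)
E
```

```text
clock: 6.3
eef_pos: [0.4299, -0.0598, 0.4308]
tool_rot: [180.0, -0.0, 80.5]
contact_force: [-0.0, 0.2, -4.9]
gripper_width: 0.0063
finger_force: 60.0
clock: 7.1
eef_pos: [0.4263, -0.0586, 0.425]
tool_rot: [166.4, -29.0, 43.3]
contact_force: [-0.0, -0.5, -3.8]
gripper_width: 0.0067
finger_force: 60.0
clock: 7.9
eef_pos: [0.4558, -0.0606, 0.4214]
tool_rot: [-180.0, -58.9, -6.8]
contact_force: [-1.2, -0.0, -6.0]
gripper_width: 0.0062
finger_force: 60.1
t7.9 [ 0.4558 -0.0606  0.4214] [-180.   -58.9   -6.8] F [-1.2 -0.  -6. ] w0.0062 f60.1 J [-22. -45. 139.  26.  31.  59.]
shift [-2.1, 2.78, 11.69] turn [-0.3, 1.1, 0.2] rows>=2.4 -> [0.5411, -0.0988, 0.343]
```

View pics/held1.png

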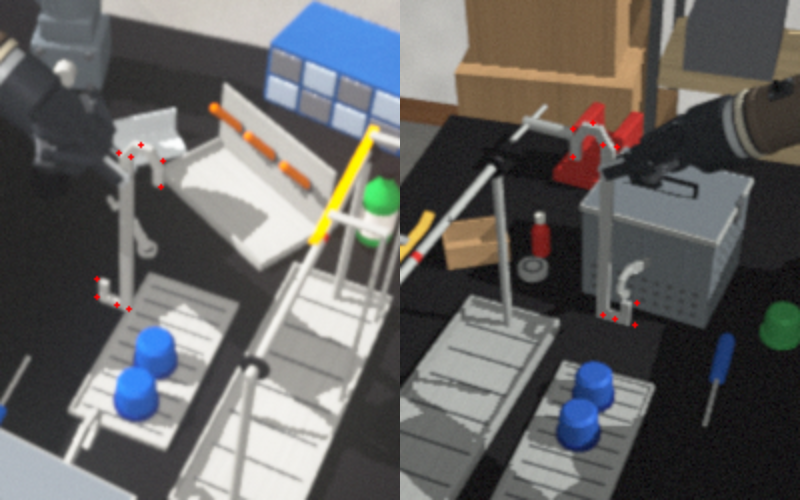

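```bash
python3 -m inch '[[[0,-0.5,0.7,3,0,0,0],[0,-1,1.4,6,0,0,0],[0,-1.6,2.1,9,0,0.5,0],[0,-2.1,2.8,11.7,-0.3,1.1,0.2],[0,-2.1,2.8,11.7,-0.3,1.1,0.2],[0,-2.1,2.8,11.7,-0.3,1.1,0.2]]]'
python3 -m inch '[[[0,1.3,0,2.2,0,0,0],[0,2.6,0,4.5,0,0,0],[0,3.9,0,6.7,0,0,0],[0,5.15,0,8.9,0,0,0],[0,5.15,0,8.9,0,0,0],[0,5.15,0,8.9,0,0,0]]]'
cat >> h.py <<'E'
def overlay(name,crops,rail=None,f=3):
    s=status.read_state(); Q=rot(s['tool_rot']); Rh=Q@(RT.T@np.c_[hx,hy,k]); org=s['eef_pos']-Q[:,2]*.008-Rh@[0,0,.165]; L=[]
    print('crown in rail frame',(Rr.T@(org+Rh@[.020,0,.208]-[RAIL[0],RAIL[1],.32])).round(4),'tilt',np.degrees(np.arccos(Rh[2,2])).round(1))
    for c,x0,y0,w,h_ in crops:
        im=eyes.snapshot(c)
        im=cv2.resize(im[y0:y0+h_,x0:x0+w],None,fx=f,fy=f,interpolation=cv2.INTER_CUBIC)
        P=org+np.array([[-8,0,-70],[-8,0,196],[-38,0,-32],[46,0,170],[34,0,170],[20,0,220],[20,0,208]])/1e3@Rh.T
        for p in proj(c,P): cv2.circle(im,tuple(((p-[x0,y0]+.5)*f).round().astype(int)),2,(0,0,255),-1)
        P=np.array([railp(0,y,.314) for y in (-.194,-.12,-.03,.02,.10,.15)])
        for p in proj(c,P): cv2.circle(im,tuple(((p-[x0,y0]+.5)*f).round().astype(int)),2,(255,0,255),-1)
        L.append(im)
    cv2.imwrite(name,np.hstack(L)); st()
E
python3 - <<'E'
from h import *
overlay('pics/over1.png',[('scene',270,120,130,160),('side',140,60,130,160)])
E
```

```text
clock: 8.6
eef_pos: [0.5432, -0.104, 0.3484]
tool_rot: [-180.0, -60.4, -7.7]
contact_force: [-0.1, -0.2, -4.3]
gripper_width: 0.0063
finger_force: 60.2
clock: 9.2
eef_pos: [0.6449, -0.1168, 0.3518]
tool_rot: [-180.0, -60.6, -7.6]
contact_force: [-0.7, 0.2, -3.1]
gripper_width: 0.0063
finger_force: 63.2
crown in rail frame [ 0.0046 -0.1251  0.0789] tilt 0.7
t9.3 [ 0.6439 -0.1163  0.3511] [-180.   -60.6   -7.6] F [ 0.3 -0.  -3.6] w0.0064 f63.2 J [-19.  -8. 127.  83.  10.   2.]
```

View pics/over1.png

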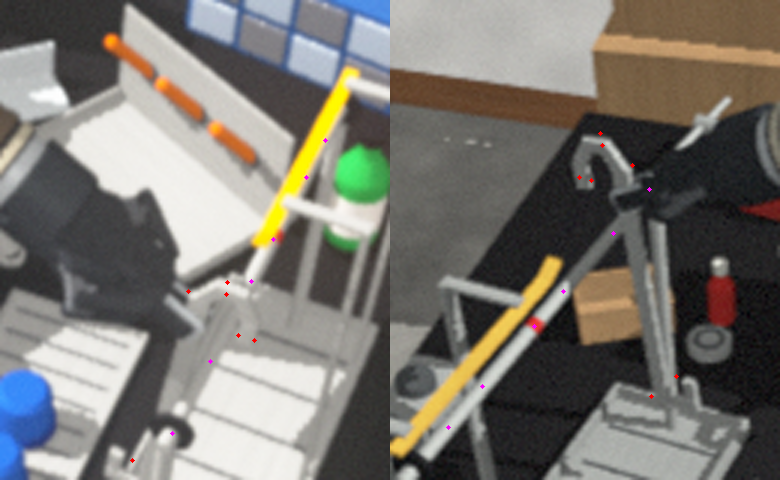

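```bash
python3 -m inch '[[[0,-0.4,0,-0.65,0,0,0],[0,-0.4,0,-0.65,0,0,0],[0,-2.1,0,0.35,0,0,0],[0,-3.9,0,1.35,0,0,0],[0,-5.6,0,2.35,0,0,0],[0,-5.6,0,2.35,0,0,0],[0,-5.6,0,2.35,0,0,0]]]'
python3 - <<'E'
from h import *
overlay('pics/over2.png',[('scene',270,120,130,160),('side',140,60,130,160)])
E
```

```text
clock: 10.0
eef_pos: [0.6356, -0.1154, 0.2873]
tool_rot: [-179.8, -60.2, -7.9]
contact_force: [0.9, -0.2, -5.0]
gripper_width: 0.0064
finger_force: 63.3
crown in rail frame [-0.0044 -0.125   0.0143] tilt 0.4
t10.1 [ 0.6374 -0.1152  0.2909] [-179.9  -60.6   -7.7] F [ 0.3  0.2 -4. ] w0.0065 f63.3 J [-19.  -3. 131. 127.  12. -43.]
```

View pics/over2.png

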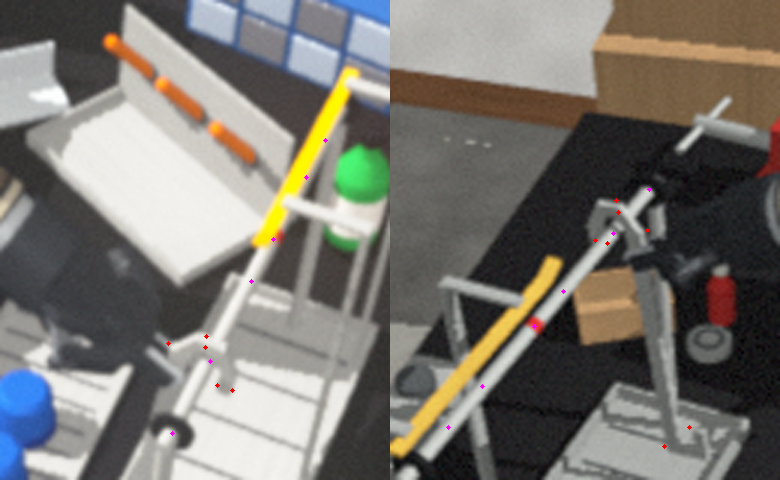

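```bash
python3 -m inch '[[[0,-0.3,0,0.2,0,0,0],[0,-0.6,0,0.4,0,0,0],[0,-0.95,0,0.55,0,0,0],[0,-0.95,0,0.55,0,0,0]]]'
python3 -m inch '[[[0,0,-1,0,0,0,0],[0,0,-2.5,0,0,0,0],[0,0,-4,0,0,0,0],[0,0,-6,0,-0.05,0,0],[0,-0.05,-8,-0.08,0,0,0],[0,-0.05,-10,-0.1,0,0,0],[0,-0.05,-12,-0.1,0,0,0],[0,-0.05,-12,-0.1,0,0,0]]]'
python3 - <<'E'
from h import *
overlay('pics/sl1.png',[('scene',270,120,130,160),('side',140,60,130,160)])
E
```

```text
clock: 10.5
eef_pos: [0.638, -0.1153, 0.2807]
tool_rot: [-180.0, -60.6, -7.6]
contact_force: [-0.2, -0.1, -4.3]
gripper_width: 0.0063
finger_force: 63.2
clock: 11.3
eef_pos: [0.6533, 0.0054, 0.2817]
tool_rot: [-179.7, -60.7, -7.8]
contact_force: [0.4, -0.3, -3.3]
gripper_width: 0.0065
finger_force: 63.2
crown in rail frame [-0.0022 -0.0029  0.0089] tilt 0.8
t11.4 [0.6531 0.0059 0.2813] [-179.6  -60.7   -7.8] F [ 1.  -0.2 -4.1] w0.0064 f63.2 J [  -0.   -1.  130.  213.   11. -119.]
```

View pics/sl1.png

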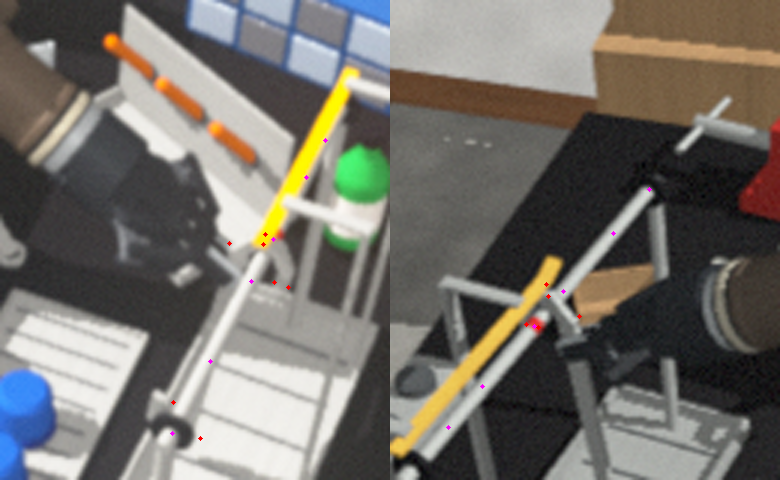

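```bash
python3 -m inch '[[[0,-0.2,0,0.1,0,0,0],[0,-0.5,0,0.27,0,0,0],[0,-0.5,0,0.27,0,0,0],[0,-0.5,0,0.27,0,0,0]]]'
python3 -c "
from h import *
overlay('pics/x.png',[('scene',270,120,130,160)])"
python3 -m inch '[[[0,0,-1,0,0,0,0],[0,0,-2.5,0,0,0,0],[0,0,-4,0,0,0,0],[0,0,-4,0,0,0,0]]]'
python3 -c "
from h import *
overlay('pics/x.png',[('scene',270,120,130,160)])"
```

```text
clock: 11.8
eef_pos: [0.6537, 0.0035, 0.2772]
tool_rot: [180.0, -60.9, -7.6]
contact_force: [-5.3, 3.7, 3.0]
gripper_width: 0.0059
finger_force: 64.6
crown in rail frame [-0.0017 -0.0047  0.0044] tilt 1.0
t11.8 [0.6537 0.0035 0.2772] [180.  -60.9  -7.6] F [-5.3  3.5  3.1] w0.0067 f64.6 J [  -1.   -0.  130.  211.   12. -117.]
clock: 12.25
eef_pos: [0.6589, 0.0434, 0.2772]
tool_rot: [-179.9, -60.9, -7.8]
contact_force: [-7.8, 2.5, 5.0]
gripper_width: 0.0065
finger_force: 64.8
crown in rail frame [-0.0015  0.0355  0.0044] tilt 1.0
t12.3 [0.6589 0.0435 0.2772] [-179.9  -60.9   -7.7] F [-7.1  4.2  3.8] w0.0066 f64.8 J [   5.    1.  129.  229.   15. -132.]
```

```bash
python3 -m inch '[[[0,0,0,-0.22,0,0,0],[0,0,-1,-0.22,1,0,-0.6],[0,0,-2,-0.22,2,0,-1.2],[0,0,-3,-0.22,3,0,-1.8],[0,0,-4,-0.22,3.5,0,-2],[0,0,-4,-0.22,3.5,0,-2]]]'
python3 -c "
from h import *
overlay('pics/sl2.png',[('scene',270,120,130,160),('side',140,60,130,160)])"
```

```text
clock: 12.9
eef_pos: [0.6625, 0.0853, 0.2774]
tool_rot: [180.0, -60.8, -3.3]
contact_force: [2.4, 1.4, 4.0]
gripper_width: 0.0065
finger_force: 63.5
crown in rail frame [-0.003   0.0785  0.0046] tilt 0.8
t13.0 [0.6624 0.0852 0.2775] [180.  -60.7  -3.3] F [3.9 2.2 4.8] w0.0067 f63.3 J [   8.    2.  128.  227.   14. -130.]
```

View pics/sl2.png

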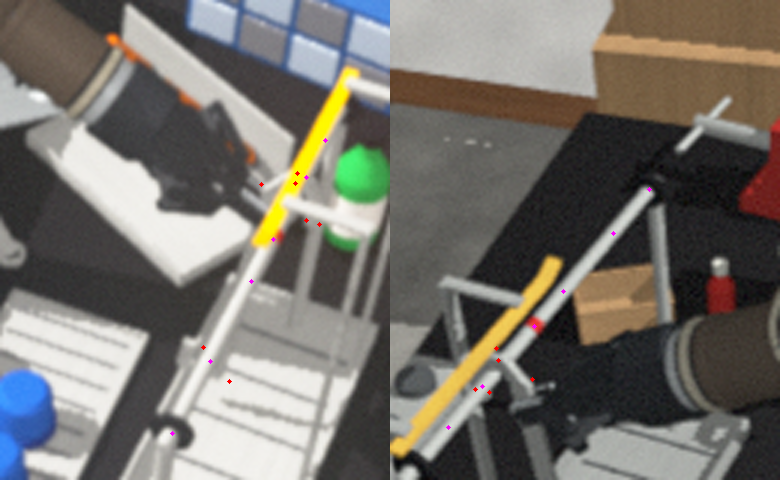

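```bash
python3 -m inch '[[[0.3,0,0,0,0,0,0],[0.3,0,0,0,0,0,0],[0.3,0,0,0,0,0,0],[0.3,0,0,0,0,0,0],[0.3,0,0,-1,0,0,0],[0.3,0,0,-3,0,0,0],[0.3,0,0,-6,0,0,0],[0.3,0,0,-10,0,0,0]]]'
python3 - <<'E'
from h import *
g=grip(2); Q=rot([180,0,80.6])
a=np.array([.47,.0,.38]);
st(); rows((a,None),(a,Q),(g+[0,0,.12],Q),(g,Q)); print(g)
E
```

```text
clock: 13.8
eef_pos: [0.5788, 0.0844, 0.3147]
tool_rot: [-179.8, -61.9, -2.9]
contact_force: [-0.3, -0.1, 0.1]
gripper_width: 0.0257
finger_force: 0.0
t13.8 [0.5788 0.0844 0.3147] [-179.8  -61.9   -2.9] F [-0.3 -0.1  0.1] w0.0257 f0.0 J [  10.  -13.  136.  248.   12. -152.]
shift [0.84, 8.95, -12.31] turn [0.0, 0.0, 0.0] rows>=3.0 -> [0.47, 0.0, 0.38]
shift [0.0, 0.0, 0.0] turn [44.6, -50.2, -74.6] rows>=11.7 -> [0.47, 0.0, 0.38]
shift [-24.21, 2.04, 13.91] turn [0.0, 0.0, 0.0] rows>=5.6 -> [0.4506, -0.2422, 0.2409]
shift [0.0, -0.0, 12.0] turn [0.0, 0.0, 0.0] rows>=2.4 -> [0.4506, -0.2422, 0.1209]
[ 0.4506 -0.2422  0.1209]
```

```bash
python3 -m inch '[[[0.4,0,3,0,0,0,0],[0.4,0,7,0,0,0,0],[0.4,0,11,0,0,0,0],[0.4,0,15,0,0,0,0],[0.4,0,19,0,0,0,0],[0.4,0,20,0,0,0,0],[0.4,0,20,0,0,0,0],[0.4,0,20,0,0,0,0]]]'
python3 - <<'E'
from h import *
g=grip(2); Q=rot([180,0,80.6])
a=np.array([.49,-.10,.38]);
st(); rows((a,None),(a,Q),(g+[0,0,.12],Q),(g,Q)); print(g)
E
```

```text
clock: 14.6
eef_pos: [0.5862, -0.0016, 0.3307]
tool_rot: [-178.6, -64.4, -3.7]
contact_force: [0.0, 0.9, 0.7]
gripper_width: 0.0343
finger_force: 0.0
t14.6 [ 0.5862 -0.0016  0.3307] [-178.6  -64.4   -3.7] F [0.  0.9 0.7] w0.0343 f0.0 J [ -7. -16. 138. 147.   8. -59.]
shift [0.56, 10.17, -10.48] turn [0.0, 0.0, 0.0] rows>=2.9 -> [0.49, -0.1, 0.38]
shift [0.0, 0.0, 0.0] turn [45.8, -52.7, -73.8] rows>=11.8 -> [0.49, -0.1, 0.38]
shift [-14.67, -1.57, 13.91] turn [0.0, 0.0, 0.0] rows>=4.1 -> [0.4506, -0.2422, 0.2409]
shift [0.0, -0.0, 12.0] turn [0.0, 0.0, 0.0] rows>=2.4 -> [0.4506, -0.2422, 0.1209]
[ 0.4506 -0.2422  0.1209]
```

```bash
python3 -m inch '[[[0.4,0,3,-3,0,0,0],[0.4,0,6,-6,0,0,0],[0.4,0.5,10,-10.5,0,0,0],[0.4,0.5,10,-10.5,0,0,0],[0.4,0.5,10,-10.5,0,0,0],[0.4,0.5,10,-10.5,0,0,0]]]'
python3 -m inch '[[[0.4,0,0,0,3.2,-3.7,-5.2],[0.4,0,0,0,6.5,-7.5,-10.5],[0.4,0,0,0,9.8,-11.3,-15.8],[0.4,0,0,0,13.1,-15.1,-21.1],[0.4,0,0,0,16.4,-18.8,-26.4],[0.4,0,0,0,19.6,-22.6,-31.6],[0.4,0,0,0,22.9,-26.3,-36.9],[0.4,0,0,0,22.9,-26.3,-36.9]]]'
python3 - <<'E'
from h import *
g=grip(2); Q=rot([180,0,80.6])
a=np.array([.46,-.14,.36]);
st(); rows((a,Q),(g+[0,0,.12],Q),(g,Q)); 
im=np.hstack([eyes.snapshot('scene')[120:280,270:400],eyes.snapshot('side')[60:220,140:270]]); cv2.imwrite('pics/hung1.png',cv2.resize(im,None,fx=3,fy=3))
E
```

```text
clock: 15.2
eef_pos: [0.5064, -0.083, 0.3792]
tool_rot: [-178.4, -64.7, -3.5]
contact_force: [1.2, -0.3, 1.3]
gripper_width: 0.034
finger_force: 0.0
clock: 16.0
eef_pos: [0.5087, -0.0846, 0.3813]
tool_rot: [165.0, -32.0, 47.2]
contact_force: [0.0, 0.7, -0.1]
gripper_width: 0.0339
finger_force: 0.0
t16.0 [ 0.5087 -0.0846  0.3813] [165.  -32.   47.2] F [ 0.   0.7 -0.1] w0.0339 f0.0 J [-30. -17. 118.  31.  60.   5.]
shift [-7.38, 0.73, -1.97] turn [23.5, -26.7, -36.5] rows>=5.9 -> [0.46, -0.14, 0.36]
shift [-10.23, 0.74, 11.91] turn [0.0, 0.0, 0.0] rows>=3.1 -> [0.4506, -0.2422, 0.2409]
shift [0.0, -0.0, 12.0] turn [0.0, 0.0, 0.0] rows>=2.4 -> [0.4506, -0.2422, 0.1209]
```

View pics/hung1.png

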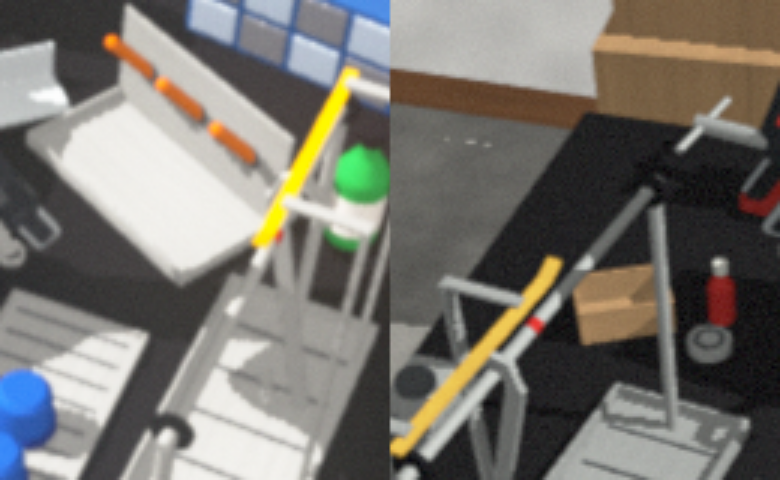

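```bash
python3 -m inch '[[[0.5,0,0,0,3.9,-4.4,-6],[0.5,-2,0,0,7.8,-8.8,-12],[0.5,-4,0.3,-1,11.7,-13.3,-18.2],[0.5,-6,0.5,-2,15.7,-17.8,-24.3],[0.5,-7.4,0.7,-2,19.6,-22.2,-30.4],[0.5,-7.4,0.7,-2,23.5,-26.7,-36.5],[0.5,-7.4,0.7,-2,23.5,-26.7,-36.5],[0.5,-7.4,0.7,-2,23.5,-26.7,-36.5]]]'
python3 - <<'E'
from h import *
g=grip(2); Q=rot([180,0,80.6])
st(); rows((g+[0,0,.12],Q),(g,Q))
E
```

```text
clock: 16.9
eef_pos: [0.4572, -0.1383, 0.3575]
tool_rot: [-179.9, -0.2, 80.5]
contact_force: [0.4, -0.5, -0.4]
gripper_width: 0.0429
finger_force: 0.0
t16.9 [ 0.4572 -0.1383  0.3575] [-179.9   -0.2   80.5] F [ 0.4 -0.5 -0.4] w0.0429 f0.0 J [-22.  -4. 104.   0.  81. -13.]
shift [-10.39, 1.1, 11.63] turn [-0.1, -0.2, -0.1] rows>=3.1 -> [0.4506, -0.2422, 0.2409]
shift [0.0, -0.0, 12.0] turn [0.0, 0.0, 0.0] rows>=2.4 -> [0.4506, -0.2422, 0.1209]
```

```bash
python3 -m inch '[[[0.5,-5,0.5,5,0,0,0],[0.5,-10.4,1.1,10,0,0,0],[0.5,-10.4,1.1,11.6,0,0,0],[0.5,-10.4,1.1,11.6,0,0,0],[0.5,-10.4,1.1,16,0,0,0],[0.5,-10.4,1.1,20,0,0,0],[0.5,-10.4,1.1,23.6,0,0,0],[0.5,-10.4,1.1,23.6,0,0,0]]]'
python3 -m inch '[[[0.5,0,0,0,0,0,0],[0,0,0,0,0,0,0],[0,0,0,0,0,0,0],[0,0,0,0,0,0,0],[0,0,0,0,0,0,0],[0,0,0,0,0,0,0],[0,0,0,0,0,0,0]]]'
```

```text
clock: 17.7
eef_pos: [0.4469, -0.2403, 0.1185]
tool_rot: [-179.4, -0.4, 80.4]
contact_force: [-1.3, 0.4, -0.6]
gripper_width: 0.0425
finger_force: 0.0
clock: 18.4
eef_pos: [0.452, -0.2438, 0.1243]
tool_rot: [-180.0, -0.0, 80.5]
contact_force: [-2.1, 0.0, 7.4]
gripper_width: 0.0061
finger_force: 58.6
```

```bash
python3 -m inch '[[[0,0.6,0,-0.4,0,0,0],[0,1.7,0,-1,0,0,0],[0,2.6,0,-1.5,0,0,0],[0,3.5,0,-2,0,0,0],[0,5.2,0,-3,0,0,0],[0,6.9,0,-4,0,0,0],[0,8.7,0,-5,0,0,0],[0,8.7,0,-5,0,0,0]]]'
python3 -m inch '[[[0,1.7,0,-1,0,0,0],[0,3.5,0,-2,0,0,0],[0,5.2,0,-3,0,0,0],[0,6.9,0,-4,0,0,0],[0,8.7,0,-5,0,0,0],[0,9.7,0,-5.6,0,0,0],[0,10.6,0,-6.1,0,0,0],[0,10.6,0,-6.1,0,0,0]]]'
python3 -m inch '[[[0,0,0,-3,0,0,0],[0,0,0,-7,0,0,0],[0,0,0,-11,0,0,0],[0,0,0,-15,0,0,0],[0,0,0,-19,0,0,0],[0,0,0,-19,0,0,0],[0,0,0,-19,0,0,0]]]'
python3 - <<'E'
from h import *
st(); s=status.read_state(); rows((s['eef_pos'],RT),([.5432,-.104,.3484],RT))
E
```

```text
clock: 19.2
eef_pos: [0.4664, -0.1551, 0.1739]
tool_rot: [-180.0, -0.2, 80.6]
contact_force: [-0.3, -1.0, 0.3]
gripper_width: 0.0064
finger_force: 58.8
clock: 20.0
eef_pos: [0.4833, -0.0522, 0.2336]
tool_rot: [-179.9, -0.1, 80.6]
contact_force: [-0.1, 0.2, -3.1]
gripper_width: 0.0063
finger_force: 58.8
clock: 20.7
eef_pos: [0.4835, -0.0538, 0.4236]
tool_rot: [-179.9, -0.1, 80.5]
contact_force: [-0.4, 0.6, -3.1]
gripper_width: 0.0059
finger_force: 58.9
t20.7 [ 0.4835 -0.0538  0.4236] [-179.9   -0.1   80.5] F [-0.4  0.6 -3.1] w0.0059 f58.9 J [-12.  -5.  97.   0.  88.  -2.]
shift [0.0, 0.0, 0.0] turn [-45.6, 47.4, 78.8] rows>=11.9 -> [0.4835, -0.0538, 0.4236]
shift [-3.24, 4.24, 9.43] turn [0.0, -0.0, 0.0] rows>=2.2 -> [0.5432, -0.104, 0.3484]
```

```bash
python3 -m inch '[[[0,-4,0,0,-3.2,3.3,5.6],[0,-5,0,0,-6.5,6.8,11.3],[0,-5,0,0,-9.8,10.2,16.9],[0,-5,0,0,-13,13.6,22.6],[0,-5,0,0,-16.3,16.9,28.2],[0,-5,0,0,-19.5,20.3,33.9],[0,-5,0,0,-22.8,23.7,39.4],[0,-5,0,0,-22.8,23.7,39.4]]]'
python3 -m inch '[[[0,0,0,0,-3.2,3.3,5.6],[0,0,0,0,-6.5,6.8,11.3],[0,0,0,0,-9.8,10.2,16.9],[0,0,0,0,-13,13.6,22.6],[0,0,0,0,-16.3,16.9,28.2],[0,0,0,0,-19.5,20.3,33.9],[0,0,0,0,-22.8,23.7,39.4],[0,0,0,0,-22.8,23.7,39.4]]]'
cat >> h.py <<'E'
def hookfit(h=.163,a=.0037):
    """held hook pose from TCP"""
    s=status.read_state(); Q=rot(s['tool_rot']); Rh=Q@(RT.T@np.c_[hx,hy,k]); org=s['eef_pos']-Q[:,2]*a-Rh@[0,0,h]
    print('crown in rail frame',(Rr.T@(org+Rh@[.020,0,.208]-[RAIL[0],RAIL[1],.32])).round(4),'tilt',np.degrees(np.arccos(Rh[2,2])).round(1),'tip leg',(Rr.T@(org+Rh@[.046,0,.170]-[RAIL[0],RAIL[1],.32])).round(4))
    return org,Rh
E
python3 - <<'E'
from h import *
st(); hookfit(); rows(([.543,-.106,.352],RT)); print(spotter.recognise('side','hook2') if eyes.snapshot('side') is not None else 0)
E
```

```text
clock: 21.5
eef_pos: [0.4716, -0.1019, 0.4175]
tool_rot: [166.6, -29.0, 43.3]
contact_force: [-0.6, -1.3, -3.8]
gripper_width: 0.006
finger_force: 58.8
clock: 22.3
eef_pos: [0.4737, -0.1, 0.418]
tool_rot: [180.0, -59.4, -6.8]
contact_force: [-1.0, 0.8, -3.6]
gripper_width: 0.0058
finger_force: 59.1
t22.3 [ 0.4737 -0.1     0.418 ] [180.  -59.4  -6.8] F [-1.   0.8 -3.6] w0.0058 f59.1 J [-30. -40. 137.  41.  32.  42.]
crown in rail frame [-0.1626 -0.1295  0.1446] tilt 0.7 tip leg [-0.1369 -0.1294  0.1064]
shift [-2.14, -0.23, 9.34] turn [-0.3, 0.6, 0.2] rows>=1.9 -> [0.543, -0.106, 0.352]
[{'box': [261.0, 90.6, 294.5, 194.1], 'p': 0.68}, {'box': [162.6, 178.2, 188.9, 259.1], 'p': 0.61}, {'box': [120.2, 120.4, 260.3, 316.6], 'p': 0.5}]
```

```bash
python3 -m inch '[[[0,-1,0,3,0,0,0],[0,-1.6,0,6,0,0.3,0],[0,-2.1,-0.2,9.3,-0.3,0.6,0.2],[0,-2.1,-0.2,9.3,-0.3,0.6,0.2],[0,-2.1,-0.2,9.3,-0.3,0.6,0.2]]]'
python3 - <<'E'
from h import *
org,Rh=hookfit(); st()
s=status.read_state()
out=np.array([[-8,0,-70],[8,0,-70],[-38,0,-70],[-38,0,-32],[-8,0,196],[46,0,170],[34,0,170],[46,0,208],[20,0,220]])/1e3
for c in ('scene','side'):
    P=proj(c,org+out@Rh.T); eyes.snapshot(c); print(c,P.min(0).round(1),P.max(0).round(1),[(d['box'],d['p']) for d in spotter.recognise(c,'hook2')[:3]])
cr=Rr.T@(org+Rh@[.020,0,.208]-[RAIL[0],RAIL[1],.32]); d=Rr@(np.array([-.003,-.12,.072])-cr)
rows((s['eef_pos']+d,RT))
E
```

```text
clock: 22.9
eef_pos: [0.5457, -0.1096, 0.3575]
tool_rot: [180.0, -60.3, -7.4]
contact_force: [-0.1, 0.3, -2.8]
gripper_width: 0.0062
finger_force: 59.2
crown in rail frame [-0.0906 -0.1303  0.0844] tilt 0.5 tip leg [-0.0644 -0.1304  0.0465]
t22.9 [ 0.5457 -0.1096  0.3575] [180.  -60.3  -7.4] F [-0.1  0.3 -2.8] w0.0062 f59.2 J [-24. -23. 137.  64.  16.  19.]
scene [277.8 198.6] [313.9 274.4] [([347.4, 179.4, 379.9, 253.3], 0.91), ([279.0, 196.8, 314.7, 276.6], 0.62)]
side [235.5 108.8] [266.6 200.3] [([164.4, 181.6, 195.1, 262.0], 0.95), ([235.0, 110.4, 266.3, 200.5], 0.57)]
shift [2.91, -1.13, 8.46] turn [0.4, -0.7, -0.1] rows>=1.8 -> [0.634, -0.1103, 0.3451]
```

```bash
python3 -m inch '[[[0,0.7,-0.3,2.1,0,0,0],[0,1.4,-0.6,4.2,0.2,-0.3,0],[0,2.2,-0.9,6.4,0.4,-0.7,0],[0,2.9,-1.1,8.4,0.4,-0.7,0],[0,2.9,-1.1,8.4,0.4,-0.7,0],[0,2.9,-1.1,8.4,0.4,-0.7,0]]]'
python3 - <<'E'
from h import *
org,Rh=hookfit(); st(); s=status.read_state()
cr=Rr.T@(org+Rh@[.020,0,.208]-[RAIL[0],RAIL[1],.32])
for z in (cr[2],.03,.008): rows((s['eef_pos']+Rr@(np.array([-.003,-.12,z])-cr),))
E
```

```text
clock: 23.7
eef_pos: [0.633, -0.1101, 0.3441]
tool_rot: [-179.7, -59.9, -7.4]
contact_force: [-1.8, -0.0, -2.5]
gripper_width: 0.006
finger_force: 59.1
crown in rail frame [-0.0036 -0.12    0.0709] tilt 0.4 tip leg [ 0.0224 -0.1199  0.0329]
t23.7 [ 0.633  -0.1101  0.3441] [-179.7  -59.9   -7.4] F [-1.8 -0.  -2.5] w0.0060 f59.1 J [-19.  -9. 128.  81.  10.   3.]
shift [0.03, 0.0, 0.05] turn [0.0, 0.0, 0.0] rows>=0.0 -> [0.6336, -0.1102, 0.3441]
shift [-3.51, 0.01, 2.1] turn [0.0, 0.0, 0.0] rows>=0.8 -> [0.6336, -0.1102, 0.3032]
shift [-5.41, 0.02, 3.2] turn [0.0, 0.0, 0.0] rows>=1.3 -> [0.6336, -0.1102, 0.2812]
```

```bash
python3 -m inch '[[[0,-1.2,0,0.7,0,0,0],[0,-2.4,0,1.4,0,0,0],[0,-3.5,0,2.1,0,0,0],[0,-4.5,0,2.65,0,0,0],[0,-5.4,0,3.2,0,0,0],[0,-5.4,0,3.2,0,0,0],[0,-5.4,0,3.2,0,0,0],[0,-5.4,0,3.2,0,0,0]]]'
python3 - <<'E'
from h import *
org,Rh=hookfit(); st(); s=status.read_state()
cr=Rr.T@(org+Rh@[.020,0,.208]-[RAIL[0],RAIL[1],.32])
for y in (cr[1],-.01,.038): rows((s['eef_pos']+Rr@(np.array([-.003,y,.0065])-cr),))
E
```

```text
clock: 24.5
eef_pos: [0.6334, -0.11, 0.281]
tool_rot: [-179.7, -59.9, -7.4]
contact_force: [-0.3, -0.3, -3.5]
gripper_width: 0.0061
finger_force: 60.0
crown in rail frame [-0.0033 -0.1198  0.0079] tilt 0.4 tip leg [ 0.0226 -0.1197 -0.0302]
t24.5 [ 0.6334 -0.11    0.281 ] [-179.7  -59.9   -7.4] F [-0.3 -0.3 -3.5] w0.0061 f60.0 J [-19.  -3. 131. 127.  13. -44.]
shift [-0.1, 0.0, 0.09] turn [0.0, 0.0, 0.0] rows>=0.0 -> [0.6336, -0.11, 0.2797]
shift [-0.13, -10.98, 0.1] turn [0.0, 0.0, 0.0] rows>=2.2 -> [0.6472, -0.001, 0.2797]
shift [-0.15, -15.78, 0.1] turn [0.0, 0.0, 0.0] rows>=3.2 -> [0.6532, 0.0466, 0.2797]
```

```bash
python3 -m inch '[[[0,-0.1,-1.5,0.1,0,0,0],[0,-0.1,-3.5,0.1,0,0,0],[0,-0.1,-5.5,0.1,0,0,0],[0,-0.1,-7.5,0.1,0,0,0],[0,-0.1,-9.5,0.1,0,0,0],[0,-0.1,-11,0.1,0,0,0],[0,-0.1,-11,0.1,0,0,0],[0,-0.1,-11,0.1,0,0,0]]]'
python3 - <<'E'
from h import *
org,Rh=hookfit(); st(); s=status.read_state()
cr=Rr.T@(org+Rh@[.020,0,.208]-[RAIL[0],RAIL[1],.32])
for y in (cr[1],.038): rows((s['eef_pos']+Rr@(np.array([-.003,y,.0055])-cr),))
E
```

```text
clock: 25.3
eef_pos: [0.6475, 0.0014, 0.2794]
tool_rot: [-179.3, -59.8, -7.6]
contact_force: [0.6, -0.0, -3.4]
gripper_width: 0.0062
finger_force: 60.0
crown in rail frame [-0.003  -0.0077  0.0062] tilt 0.6 tip leg [ 0.0228 -0.0074 -0.0319]
t25.3 [0.6475 0.0014 0.2794] [-179.3  -59.8   -7.6] F [ 0.6 -0.  -3.4] w0.0062 f60.0 J [  -1.   -2.  130.  209.    9. -116.]
shift [-0.06, 0.0, 0.04] turn [0.0, 0.0, 0.0] rows>=0.0 -> [0.6475, 0.0014, 0.2787]
shift [-0.08, -4.57, 0.06] turn [0.0, 0.0, 0.0] rows>=0.9 -> [0.6531, 0.0467, 0.2787]
```

Slide the last 4.6 cm, set down, release and back off.

```bash
python3 -m inch '[[[0,0,-1.2,0,0,0,0],[0,0,-2.4,0,0.7,0,-0.4],[0,0,-3.6,0,1.4,0,-0.8],[0,-0.05,-4.6,0.05,2,0,-1.2],[0,-0.2,-4.6,0.1,2,0,-1.2],[0,-0.2,-4.6,0.1,2,0,-1.2]]]'
python3 -c "
from h import *
hookfit(); st()"
python3 -m inch '[[[0.25,0,0,0,0,0,0],[0.25,0,0,0,0,0,0],[0.25,0,0,0,0,0,0],[0.25,0,0,0,0,0,0],[0.25,0,0,-1,0,0,0],[0.25,0,0,-3,0,0,0],[0.25,0,0,-6,0,0,0],[0.25,0,0,-9,0,0,0]]]'
python3 -c "
from h import *
st()
for c in ('scene','side'):
    eyes.snapshot(c); P=proj(c,np.array([railp(0,.038,.32),railp(0,.0785,.32)])).round(1); print(c,P.tolist(),[(d['box'],d['p']) for d in spotter.recognise(c,'hook2')[:4]],[(d['box'],d['p']) for d in spotter.recognise(c,'bowl1')[:4]])
"
```

```text
clock: 25.9
eef_pos: [0.6534, 0.0454, 0.2772]
tool_rot: [-179.7, -59.9, -5.0]
contact_force: [0.8, 0.7, -1.6]
gripper_width: 0.0064
finger_force: 60.0
crown in rail frame [-0.0027  0.0375  0.004 ] tilt 0.4 tip leg [ 0.0232  0.0387 -0.0341]
t25.9 [0.6534 0.0454 0.2772] [-179.7  -59.9   -5. ] F [ 0.8  0.7 -1.6] w0.0064 f60.0 J [   4.   -0.  129.  220.   11. -125.]
clock: 26.7
eef_pos: [0.5794, 0.0475, 0.3146]
tool_rot: [-179.5, -60.9, -4.7]
contact_force: [-0.5, -0.9, 0.0]
gripper_width: 0.0211
finger_force: 0.0
t26.7 [0.5794 0.0475 0.3146] [-179.5  -60.9   -4.7] F [-0.5 -0.9  0. ] w0.0211 f0.0 J [   5.  -14.  137.  248.    8. -154.]
scene [[363.4, 192.7], [368.9, 182.2]] [([354.0, 181.7, 379.8, 253.4], 0.92), ([335.2, 189.5, 370.7, 262.8], 0.86), ([267.0, 242.9, 290.7, 271.0], 0.54), ([287.7, 389.6, 301.9, 413.2], 0.39)] [([256.9, 261.6, 281.1, 290.3], 0.98), ([265.4, 241.0, 288.5, 272.0], 0.79), ([134.1, 301.0, 162.1, 330.3], 0.76), ([213.7, 153.1, 231.9, 178.2], 0.75)]
side [[183.4, 170.5], [174.7, 180.7]] [([177.8, 168.0, 214.0, 251.0], 0.8), ([172.2, 179.3, 194.2, 260.4], 0.66)] [([266.5, 221.7, 288.5, 245.0], 0.85), ([345.8, 359.4, 373.3, 390.9], 0.79), ([359.0, 189.9, 382.2, 213.2], 0.68), ([259.7, 240.3, 281.7, 264.8], 0.57)]
```

```bash
python3 -m inch '[[[0.5,0,3,0,0,0,0],[0.5,0,7,0,0,0,0],[0.5,0,11,0,0,0,0],[0.5,0,15,0,0,0,0],[0.5,0,16,0,0,0,0],[0.5,0,16,0,0,0,0],[0.5,0,16,0,0,0,0],[0.5,0,16,0,0,0,0]]]'
python3 -c "
from h import *
st(); a=np.array([.48,-.08,.37]); rows((a,None),(a,[180,0,90]))"
```

```text
clock: 27.8
eef_pos: [0.5898, -0.0134, 0.3341]
tool_rot: [-178.4, -64.1, -5.3]
contact_force: [-0.9, 0.1, 0.2]
gripper_width: 0.0426
finger_force: 0.0
t27.8 [ 0.5898 -0.0134  0.3341] [-178.4  -64.1   -5.3] F [-0.9  0.1  0.2] w0.0426 f0.0 J [ -7. -15. 137. 147.   7. -58.]
shift [-1.27, 7.33, -11.07] turn [0.0, 0.0, 0.0] rows>=2.7 -> [0.48, -0.08, 0.37]
shift [0.0, 0.0, 0.0] turn [51.5, -49.2, -83.3] rows>=12.8 -> [0.48, -0.08, 0.37]
```

```bash
python3 -m inch '[[[0.7,0,3,-3,0,0,0],[0.7,0,6,-6,0,0,0],[0.7,-1,8,-9,0,0,0],[0.7,-1.2,8,-11,0,0,0],[0.7,-1.2,8,-11,0,0,0],[0.7,-1.2,8,-11,0,0,0]]]'
python3 -m inch '[[[1,0,0,0,3.7,-3.5,-5.9],[1,0,0,0,7.4,-7,-11.9],[1,0,0,0,11,-10.5,-17.9],[1,0,0,0,14.7,-14,-23.8],[1,0,0,0,18.4,-17.5,-29.7],[1,0,0,0,22,-21,-35.7],[1,0,0,0,25.7,-24.6,-41.6],[1,0,0,0,25.7,-24.6,-41.6]]]'
python3 -m inch '[[[1,0,0,0,3.7,-3.5,-5.9],[1,0,0,0,7.4,-7,-11.9],[1,0,0,0,11,-10.5,-17.9],[1,0,0,0,14.7,-14,-23.8],[1,0,0,0,18.4,-17.5,-29.7],[1,0,0,0,22,-21,-35.7],[1,0,0,0,25.7,-24.6,-41.6],[1,0,0,0,25.7,-24.6,-41.6]]]'
cat >> h.py <<'E'
th=np.linspace(0,2*np.pi,24,endpoint=False)
BM=np.concatenate([np.c_[r*np.cos(th),r*np.sin(th),np.full(24,z)] for r,z in ((.033,.004),(.033,.016),(.029,.058))]+[np.c_[.026*np.cos(th),.026*np.sin(th),np.full(24,.060)]])
def bowls(n,guess=((.468,.0),(.468,-.075))):
    C=cam(n); im=eyes.snapshot(n); B=[(d['box'],d['p']) for d in spotter.recognise(n,'bowl1')]; hsv=cv2.cvtColor(im,cv2.COLOR_BGR2HSV)
    out=[]
    for b,p in B:
        l,t,r,q=[max(0,int(v)) for v in b]; h=hsv[t:q,l:r]; blue=((h[...,0]>105)&(h[...,0]<128)&(h[...,1]>120)&(h[...,2]>60)).mean()
        f=lambda x:(lambda P:np.r_[P.min(0),P.max(0)]-b)(proj(n,BM+[x[0],x[1],0],C))
        s=least_squares(f,[.468,-.03]); print(n,np.round(b,0),'p',p,'blue %.2f'%blue,'xy',s.x,'res',np.abs(s.fun).max().round(1))
E
python3 -c "
from h import *
st(); bowls('wrist'); bowls('scene'); bowls('side')"
```

```text
clock: 28.4
eef_pos: [0.5046, -0.0733, 0.3736]
tool_rot: [-178.0, -65.0, -5.0]
contact_force: [1.1, -0.4, 1.7]
gripper_width: 0.0597
finger_force: 0.0
clock: 29.2
eef_pos: [0.5068, -0.0746, 0.3753]
tool_rot: [162.7, -31.8, 52.5]
contact_force: [-0.0, 0.0, -0.6]
gripper_width: 0.0853
finger_force: 0.0
clock: 30.0
eef_pos: [0.5051, -0.0719, 0.3721]
tool_rot: [179.0, -0.1, 90.4]
contact_force: [-0.6, 0.4, 0.4]
gripper_width: 0.0855
finger_force: 0.0
t30.0 [ 0.5051 -0.0719  0.3721] [179.   -0.1  90.4] F [-0.6  0.4  0.4] w0.0855 f0.0 J [-13.  -2.  99.   0.  81. -14.]
wrist [233.  90. 278. 135.] p 0.96 blue 0.71 xy [0.4742 0.0041] res 1.1
wrist [ 73. 272. 125. 317.] p 0.91 blue 0.00 xy [ 0.2153 -0.2827] res 3.2
wrist [223. 132. 268. 182.] p 0.89 blue 0.65 xy [ 0.4585 -0.0588] res 1.9
wrist [313.   0. 560. 400.] p 0.29 blue 0.00 xy [ 0.7565 -0.1243] res 177.0
scene [265. 242. 290. 272.] p 0.9 blue 0.72 xy [ 0.4724 -0.0026] res 0.9
scene [253. 255. 278. 282.] p 0.82 blue 0.75 xy [ 0.4529 -0.0522] res 0.9
scene [213. 156. 234. 177.] p 0.81 blue 0.00 xy [0.1763 0.294 ] res 1.6
scene [135. 303. 164. 332.] p 0.65 blue 0.00 xy [ 0.218  -0.3002] res 1.3
side [258. 242. 281. 265.] p 0.95 blue 0.86 xy [0.4671 0.0063] res 2.8
side [359. 191. 384. 212.] p 0.93 blue 0.00 xy [ 0.2063 -0.2844] res 2.4
side [272. 226. 294. 253.] p 0.77 blue 0.74 xy [ 0.4421 -0.0551] res 0.8
side [343. 357. 372. 393.] p 0.74 blue 0.00 xy [0.1775 0.3021] res 0.6
```

```bash
python3 -c "
from h import *
rows(([.472,.003,.17],[180,0,76]))"
```

```text
shift [7.68, -3.5, 20.27] turn [1.1, -0.2, 14.2] rows>=4.4 -> [0.472, 0.003, 0.17]
```

```bash
python3 -m inch '[[[1,2,-1,4,0,0,5],[1,4,-2,9,0.5,0,10],[1,7.7,-3.5,14,1,0,14],[1,7.7,-3.5,18,1,-0.2,14],[1,7.7,-3.5,20.3,1,-0.2,14],[1,7.7,-3.5,20.3,1,-0.2,14],[1,7.7,-3.5,20.3,1,-0.2,14]]]'
python3 -c "
from h import *
st(); bowls('wrist'); cv2.imwrite('pics/w2.png',eyes.snapshot('wrist'))"
```

```text
clock: 31.0
eef_pos: [0.4727, 0.0029, 0.1704]
tool_rot: [179.9, 0.1, 76.2]
contact_force: [1.0, -0.3, 1.0]
gripper_width: 0.0851
finger_force: 0.0
t31.0 [0.4727 0.0029 0.1704] [179.9   0.1  76.2] F [ 1.  -0.3  1. ] w0.0851 f0.0 J [ -5.   5. 117.  -0.  58.   9.]
wrist [242. 231. 316. 311.] p 0.98 blue 0.70 xy [ 0.4538 -0.0656] res 3.0
wrist [247. 157. 314. 238.] p 0.57 blue 0.76 xy [0.4722 0.003 ] res 2.4
```

View pics/w2.png

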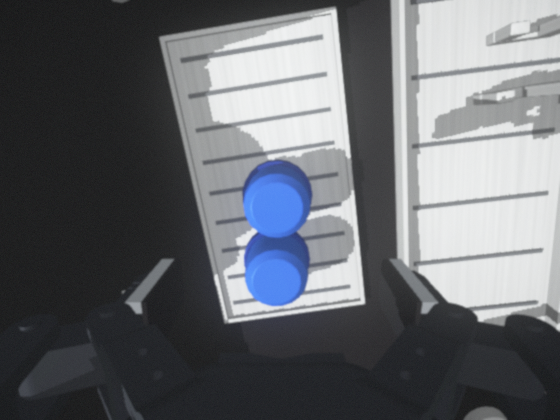

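```bash
python3 -m inch '[[[1,0,0,4,0,0,0],[1,0,0,8,0,0,0],[1,0,0,11,0,0,0],[1,0,0,13,0,0,0],[1,0,0,14.8,0,0,0],[1,0,0,14.8,0,0,0],[1,0,0,14.8,0,0,0]]]'
python3 -m inch '[[[0.4,0,0,0,0,0,0],[0.4,0,0,0,0,0,0],[0.4,0,0,0,0,0,0],[0.4,0,0,0,0,0,0],[0.4,0,0,0,0,0,0]]]'
python3 -m inch '[[[0.4,0,0,-1,0,0,0],[0.4,0,0,-4,0,0,0],[0.4,0,0,-8,0,0,0],[0.4,0,0,-12,0,0,0],[0.4,0,0,-16,0,0,0],[0.4,0,0,-20,0,0,0],[0.4,0,0,-20,0,0,0]]]'
python3 - <<'E'
from h import *
RK=(.504,.3755,56.28); Rk=R.from_euler('z',RK[2],degrees=True).as_matrix(); rx,ry=Rk[:,0],Rk[:,1]
u=Rk@[-np.cos(np.radians(50)),0,np.sin(np.radians(50))]
tip=lambda i: Rk@[-.0143,{1:-.085,2:0,3:.085}[i],.1516]+[RK[0],RK[1],0]
QP=np.c_[np.cross(-ry,-u),-ry,-u]; print(QP, tip(1),tip(3))
st(); s=status.read_state(); rows((tip(3)+u*.10,QP)); rows((tip(1)+u*.10,QP))
E
```

```text
clock: 31.85
eef_pos: [0.4742, 0.0028, 0.0231]
tool_rot: [179.8, 0.1, 76.3]
contact_force: [0.2, -0.2, -0.4]
gripper_width: 0.0855
finger_force: 0.0
clock: 32.35
eef_pos: [0.4739, 0.003, 0.0241]
tool_rot: [179.8, 0.1, 76.3]
contact_force: [-3.1, -0.6, 9.7]
gripper_width: 0.0566
finger_force: 61.7
clock: 33.05
eef_pos: [0.4773, 0.0031, 0.2293]
tool_rot: [179.1, -0.1, 76.3]
contact_force: [0.8, -0.7, -0.8]
gripper_width: 0.0562
finger_force: 64.2
[[ 0.4253  0.8318  0.3568]
 [ 0.6372 -0.5551  0.5346]
 [ 0.6428 -0.     -0.766 ]] [0.5668 0.3164 0.1516] [0.4254 0.4108 0.1516]
t33.0 [0.4773 0.0031 0.2293] [179.1  -0.1  76.3] F [ 0.8 -0.7 -0.8] w0.0562 f64.2 J [ -5.   1. 114.  -0.  65.   9.]
shift [32.34, -16.89, -0.13] turn [-6.1, 39.4, 19.5] rows>=7.3 -> [0.3897, 0.3573, 0.2282]
shift [26.52, -0.92, 0.12] turn [-6.1, 39.4, 19.5] rows>=5.3 -> [0.5311, 0.263, 0.2282]
```

```bash
python3 -m inch '[[[0.4,4,-2,-3,0,0,0],[0.4,8,-4,-3,0,0,0],[0.4,12,-6,-3,0,0,0],[0.4,16,-8.5,-3,0,0,0],[0.4,16,-8.5,-3,0,0,0],[0.4,16,-8.5,-3,0,0,0]]]'
python3 -m inch '[[[0.4,2,-1,0,-0.7,4.5,2.2],[0.4,4,-2,0,-1.5,9.8,4.8],[0.4,7,-4,1,-2.4,15.3,7.6],[0.4,11,-6,2,-3.4,21.9,10.8],[0.4,16.3,-8.4,2.9,-4.5,29,14.3],[0.4,16.3,-8.4,2.9,-6.1,39.4,19.5],[0.4,16.3,-8.4,2.9,-6.1,39.4,19.5],[0.4,16.3,-8.4,2.9,-6.1,39.4,19.5]]]'
cat >> h.py <<'E'
RK=(.504,.3755,56.28); Rk=R.from_euler('z',RK[2],degrees=True).as_matrix(); rx,ry=Rk[:,0],Rk[:,1]
u=Rk@[-np.cos(np.radians(50)),0,np.sin(np.radians(50))]
tip=lambda i: Rk@[-.0143,{1:-.085,2:0,3:.085}[i],.1516]+[RK[0],RK[1],0]
QP=np.c_[np.cross(-ry,-u),-ry,-u]
E
python3 - <<'E'
from h import *
st(); rows((tip(3)+u*.05,QP),(tip(3)-u*.031,QP))
E
```

```text
clock: 33.65
eef_pos: [0.4266, 0.1797, 0.2509]
tool_rot: [180.0, 0.2, 76.5]
contact_force: [0.3, 0.3, -1.1]
gripper_width: 0.0564
finger_force: 64.3
clock: 34.45
eef_pos: [0.3828, 0.3548, 0.2191]
tool_rot: [-178.8, -39.3, 55.4]
contact_force: [-1.7, -0.5, -0.4]
gripper_width: 0.0561
finger_force: 64.4
t34.5 [0.3828 0.3548 0.2191] [-178.8  -39.3   55.4] F [-1.7 -0.5 -0.4] w0.0561 f64.4 J [ 27. -11. 134.  44.  28.  27.]
shift [1.1, 0.48, 4.66] turn [-0.6, 0.7, -0.7] rows>=1.0 -> [0.4075, 0.3841, 0.1899]
shift [-0.0, 0.0, 8.1] turn [0.0, 0.0, 0.0] rows>=1.6 -> [0.4364, 0.4274, 0.1279]
```

```bash
python3 -m inch '[[[0.4,0.5,0.2,0,-0.6,0.7,-0.7],[0.4,1.1,0.5,1.5,-0.6,0.7,-0.7],[0.4,1.1,0.5,3,-0.6,0.7,-0.7],[0.4,1.1,0.5,4.6,-0.6,0.7,-0.7],[0.4,1.1,0.5,4.6,-0.6,0.7,-0.7],[0.4,1.1,0.5,4.6,-0.6,0.7,-0.7]]]'
python3 - <<'E'
from h import *
st(); rows((tip(3)-u*.031,QP)); C=cam('wrist'); print(proj('wrist',tip(3),C),[(np.round(d['box']),d['p']) for d in (eyes.snapshot('wrist') is not None and spotter.recognise('wrist','bowl1'))])
E
```

```text
clock: 35.05
eef_pos: [0.4108, 0.3862, 0.1943]
tool_rot: [179.8, -40.3, 56.6]
contact_force: [0.8, 0.2, -2.1]
gripper_width: 0.0564
finger_force: 64.4
t35.0 [0.4108 0.3862 0.1943] [179.8 -40.3  56.6] F [ 0.8  0.2 -2.1] w0.0564 f64.4 J [ 29.  -3. 132.  52.  22.  19.]
shift [-0.61, -0.16, 8.21] turn [0.0, -0.3, 0.2] rows>=1.6 -> [0.4364, 0.4274, 0.1279]
[[278.6252 239.0206]] [(array([214., 191., 353., 356.]), 0.97), (array([492., 111., 560., 161.]), 0.34)]
```

```bash
python3 -m inch '[[[0.4,-0.6,-0.15,0.5,0,0,0],[0.4,-0.6,-0.15,2,0,0,0],[0.4,-0.6,-0.15,3.5,0,0,0],[0.4,-0.6,-0.15,5,0,0,0],[0.4,-0.6,-0.15,6,0,0,0],[0.4,-0.6,-0.15,7,0,0,0],[0.4,-0.6,-0.15,7,0,0,0]]]'
python3 -m inch '[[[0.4,0,0,0.4,0,0,0],[0.4,0,0,0.8,0,0,0],[0.4,0,0,1.1,0,0,0],[0.4,0,0,1.1,0,0,0]]]'
python3 - <<'E'
from h import *
st(); rows((tip(3)-u*.033,QP))
E
```

```text
clock: 35.85
eef_pos: [0.4314, 0.421, 0.1365]
tool_rot: [179.8, -40.3, 56.5]
contact_force: [-0.3, -0.5, -0.7]
gripper_width: 0.0562
finger_force: 64.4
clock: 36.25
eef_pos: [0.4349, 0.4268, 0.128]
tool_rot: [179.8, -40.3, 56.5]
contact_force: [0.4, -0.5, -0.8]
gripper_width: 0.0562
finger_force: 64.4
t36.2 [0.4349 0.4268 0.128 ] [179.8 -40.3  56.5] F [ 0.4 -0.5 -0.8] w0.0562 f64.4 J [ 33.  10. 128.  77.  16.  -5.]
shift [0.09, 0.1, 0.29] turn [-0.0, -0.3, 0.2] rows>=0.1 -> [0.4371, 0.4284, 0.1263]
```

```bash
python3 -m inch '[[[0.4,0,0,0.2,0,0,0],[0.4,0,0,0.4,0,0,0],[0.4,0,0,0.4,0,0,0]]]'|sed -n '2p;4p'
python3 -m inch '[[[0.4,0,0,0.2,0,0,0],[0.4,0,0,0.3,0,0,0],[0.4,0,0,0.3,0,0,0]]]'|sed -n '2p;4p'
python3 -c "
from h import *
s=status.read_state(); print(s['contact_force']@(-u), ((s['eef_pos']-tip(3))@u))"
```

```text
eef_pos: [0.4363, 0.4288, 0.1259]
contact_force: [-6.7, -8.8, 10.0]
eef_pos: [0.4369, 0.4295, 0.1256]
contact_force: [-22.3, -28.1, 36.7]
-51.10152456989425 -0.03403851222292838
```

```bash
python3 -m inch '[[[0.4,0,0,-0.3,0,0,0],[0.4,0,0,-0.4,0,0,0],[0.85,0,0,-0.4,0,0,0],[0.85,0,0,-0.4,0,0,0],[0.85,0,0,-0.4,0,0,0],[0.85,0,0,-0.4,0,0,0],[0.85,0,0,-0.8,0,0,0],[0.85,0,0,-1.2,0,0,0]]]'
python3 -m inch '[[[0.85,0,0,-1.5,0,0,0],[0.85,0,0,-3,0,0,0],[0.85,0,0,-5,0,0,0],[0.85,0,0,-8,0,0,0],[0.85,0,0,-11,0,0,0],[0.85,0,0,-11,0,0,0]]]'
python3 - <<'E'
from h import *
st(); rows(([.40,.24,.25],None),([.4568,.005,.22],[180,0,76]),([.4538,-.0656,.17],))
for c in ('scene','side'):
    eyes.snapshot(c); print(c,'tip3',proj(c,tip(3)).round(0),[(np.round(d['box']).tolist(),d['p']) for d in spotter.recognise(c,'bowl1')[:6]])
E
```

```text
clock: 37.65
eef_pos: [0.4329, 0.424, 0.1317]
tool_rot: [179.9, -40.3, 56.5]
contact_force: [0.9, -0.5, 0.0]
gripper_width: 0.0727
finger_force: 0.0
clock: 38.25
eef_pos: [0.3944, 0.3645, 0.2194]
tool_rot: [179.6, -40.6, 56.7]
contact_force: [-0.1, -0.2, 1.1]
gripper_width: 0.0729
finger_force: 0.0
t38.2 [0.3944 0.3645 0.2194] [179.6 -40.6  56.7] F [-0.1 -0.2  1.1] w0.0729 f0.0 J [ 27.  -9. 134.  46.  26.  24.]
shift [-5.67, 7.37, -8.84] turn [0.0, 0.0, 0.0] rows>=2.6 -> [0.4, 0.24, 0.25]
shift [-14.49, 17.72, -8.34] turn [7.3, -40.1, -18.6] rows>=5.2 -> [0.4568, 0.005, 0.22]
shift [-6.92, 1.42, 5.0] turn [0.0, 0.0, 0.0] rows>=1.7 -> [0.4538, -0.0656, 0.17]
scene tip3 [[306. 133.]] [([214.0, 152.0, 233.0, 179.0], 0.86), ([297.0, 125.0, 320.0, 150.0], 0.71), ([133.0, 301.0, 162.0, 331.0], 0.61), ([254.0, 256.0, 279.0, 282.0], 0.56), ([285.0, 391.0, 301.0, 416.0], 0.24)]
side tip3 [[238. 367.]] [([271.0, 225.0, 290.0, 252.0], 0.87), ([219.0, 362.0, 252.0, 395.0], 0.72), ([364.0, 192.0, 382.0, 211.0], 0.72), ([344.0, 357.0, 370.0, 393.0], 0.66)]
```

```bash
python3 -m inch '[[[1,-2,2.5,-3,0,0,0],[1,-4,5,-6,0,0,0],[1,-5.7,7.4,-8.8,0,0,0],[1,-5.7,7.4,-8.8,0,0,0],[1,-5.7,7.4,-8.8,0,0,0]]]'
python3 -m inch '[[[1,-3,3.5,-1.5,1.2,-6.7,-3.1],[1,-6,7,-3,2.4,-13.4,-6.2],[1,-9,11,-4.5,3.6,-20,-9.3],[1,-12,14.5,-6.5,4.9,-26.7,-12.4],[1,-14.5,17.7,-8.3,6.1,-33.4,-15.5],[1,-14.5,17.7,-8.3,7.3,-40.1,-18.6],[1,-14.5,17.7,-8.3,7.3,-40.1,-18.6],[1,-14.5,17.7,-8.3,7.3,-40.1,-18.6]]]'
python3 - <<'E'
from h import *
st(); bowls('wrist'); rows(([.4538,-.0656,.17],[180,0,76]))
E
```

```text
clock: 38.95
eef_pos: [0.4004, 0.2394, 0.2454]
tool_rot: [179.9, -40.3, 56.3]
contact_force: [0.9, -0.3, 0.5]
gripper_width: 0.0853
finger_force: 0.0
clock: 39.75
eef_pos: [0.4557, 0.0081, 0.2144]
tool_rot: [-179.5, 0.1, 76.2]
contact_force: [-0.2, -0.6, -0.2]
gripper_width: 0.0852
finger_force: 0.0
t39.8 [0.4557 0.0081 0.2144] [-179.5    0.1   76.2] F [-0.2 -0.6 -0.2] w0.0852 f0.0 J [ -4.   0. 116.   0.  64.   9.]
wrist [265. 211. 328. 286.] p 0.58 blue 0.63 xy [ 0.4541 -0.0598] res 1.2
shift [-7.08, 1.64, 4.48] turn [-0.5, 0.1, 0.1] rows>=1.7 -> [0.4538, -0.0656, 0.17]
```

```bash
python3 -m inch '[[[1,-2,0.5,1,0,0,0],[1,-4.5,1,2.5,0,0,0],[1,-6.7,1.6,4.4,-0.5,0,0],[1,-6.7,1.6,4.4,-0.5,0,0],[1,-6.7,1.6,4.4,-0.5,0,0]]]'
python3 - <<'E'
from h import *
st(); bowls('wrist'); bowls('side')
E
```

```text
clock: 40.35
eef_pos: [0.4545, -0.063, 0.1719]
tool_rot: [179.9, 0.1, 75.9]
contact_force: [0.0, 0.4, 1.2]
gripper_width: 0.0856
finger_force: 0.0
t40.4 [ 0.4545 -0.063   0.1719] [179.9   0.1  75.9] F [0.  0.4 1.2] w0.0856 f0.0 J [-13.   3. 118.  -0.  58.   1.]
wrist [246. 152. 318. 235.] p 0.81 blue 0.67 xy [ 0.4562 -0.0606] res 0.9
wrist [407.   2. 558. 332.] p 0.57 blue 0.00 xy [ 0.6295 -0.0824] res 127.9
wrist [ 97. 409. 110. 418.] p 0.44 blue 0.00 xy [ 0.2138 -0.2511] res 41.2
side [361. 192. 380. 213.] p 0.96 blue 0.00 xy [ 0.2082 -0.2812] res 2.6
side [220. 358. 252. 397.] p 0.89 blue 0.76 xy [0.4466 0.3788] res 1.7
side [271. 227. 291. 253.] p 0.86 blue 0.78 xy [ 0.4476 -0.0517] res 1.1
side [346. 357. 373. 390.] p 0.61 blue 0.00 xy [0.1737 0.297 ] res 2.0
```

Centered within 3 mm; descend, grip, lift.

```bash
python3 -m inch '[[[1,0.2,0,4,0,0,0],[1,0.2,0.1,8,0,0,0],[1,0.2,0.1,11,0,0,0],[1,0.2,0.1,13,0,0,0],[1,0.2,0.1,14.9,0,0,0],[1,0.2,0.1,14.9,0,0,0],[1,0.2,0.1,14.9,0,0,0]]]'
python3 -m inch '[[[0.4,0,0,0,0,0,0],[0.4,0,0,0,0,0,0],[0.4,0,0,0,0,0,0],[0.4,0,0,0,0,0,0],[0.4,0,0,0,0,0,0]]]'
python3 -m inch '[[[0.4,0,0,-1,0,0,0],[0.4,0,0,-4,0,0,0],[0.4,0,0,-8,0,0,0],[0.4,0,0,-12,0,0,0],[0.4,0,0,-16,0,0,0],[0.4,0,0,-22,0,0,0],[0.4,0,0,-22,0,0,0]]]'
python3 - <<'E'
from h import *
st(); rows(([.46,.14,.26],[180,0,76]),(tip(1)+u*.10,QP),(tip(1)+u*.05,QP))
E
```

```text
clock: 41.25
eef_pos: [0.4577, -0.0617, 0.0236]
tool_rot: [179.8, 0.2, 76.1]
contact_force: [-0.3, 0.4, -0.2]
gripper_width: 0.0856
finger_force: 0.0
clock: 41.75
eef_pos: [0.4582, -0.0622, 0.0252]
tool_rot: [179.8, 0.1, 76.0]
contact_force: [-2.9, 0.9, 10.1]
gripper_width: 0.0568
finger_force: 61.7
clock: 42.45
eef_pos: [0.4609, -0.0623, 0.2507]
tool_rot: [179.0, 0.1, 76.0]
contact_force: [0.0, -0.9, -0.3]
gripper_width: 0.0561
finger_force: 64.2
t42.5 [ 0.4609 -0.0623  0.2507] [179.    0.1  76. ] F [ 0.  -0.9 -0.3] w0.0561 f64.2 J [-13.  -2. 114.  -0.  67.   1.]
shift [19.6, -4.96, -1.06] turn [1.0, 0.1, 0.0] rows>=4.1 -> [0.46, 0.14, 0.26]
shift [13.65, 3.92, 3.18] turn [-6.9, 39.6, 18.9] rows>=5.2 -> [0.5311, 0.263, 0.2282]
shift [0.0, -0.0, 5.0] turn [0.0, 0.0, 0.0] rows>=1.0 -> [0.5489, 0.2897, 0.1899]
```

```bash
python3 -m inch '[[[0.4,4,-1,0,0,0,0],[0.4,8,-2,0,0,0,0],[0.4,12,-3,0,0,0,0],[0.4,16,-4,-1,0.5,0,0],[0.4,19.6,-5,-1,1,0,0],[0.4,19.6,-5,-1,1,0,0],[0.4,19.6,-5,-1,1,0,0]]]'
python3 -m inch '[[[0.4,2.2,0.6,0,-1.1,6.6,3.1],[0.4,4.5,1.3,0,-2.3,13.2,6.3],[0.4,6.8,2,1,-3.4,19.8,9.4],[0.4,9,2.6,2,-4.6,26.4,12.6],[0.4,11.3,3.2,3,-5.7,33,15.7],[0.4,13.6,3.9,3.2,-6.9,39.6,18.9],[0.4,13.6,3.9,3.2,-6.9,39.6,18.9],[0.4,13.6,3.9,3.2,-6.9,39.6,18.9]]]'
python3 - <<'E'
from h import *
st(); rows((tip(1)+u*.05,QP),(tip(1)-u*.029,QP))
E
```

```text
clock: 43.15
eef_pos: [0.455, 0.1413, 0.2522]
tool_rot: [-179.1, 0.2, 76.1]
contact_force: [0.2, 0.2, -1.1]
gripper_width: 0.0563
finger_force: 64.1
clock: 43.95
eef_pos: [0.5254, 0.2619, 0.2187]
tool_rot: [-179.1, -39.4, 55.7]
contact_force: [-0.1, -0.5, -0.9]
gripper_width: 0.0563
finger_force: 64.2
t44.0 [0.5254 0.2619 0.2187] [-179.1  -39.4   55.7] F [-0.1 -0.5 -0.9] w0.0563 f64.2 J [  7.   2. 123.  51.  39.   5.]
shift [0.98, 0.45, 4.52] turn [-0.6, 0.6, -0.4] rows>=0.9 -> [0.5489, 0.2897, 0.1899]
shift [-0.0, 0.0, 7.9] turn [0.0, 0.0, 0.0] rows>=1.6 -> [0.5771, 0.3319, 0.1294]
```

```bash
python3 -m inch '[[[0.4,0.5,0.2,0,-0.6,0.6,-0.4],[0.4,1,0.45,1.5,-0.6,0.6,-0.4],[0.4,1,0.45,3,-0.6,0.6,-0.4],[0.4,1,0.45,4.5,-0.6,0.6,-0.4],[0.4,1,0.45,4.5,-0.6,0.6,-0.4],[0.4,1,0.45,4.5,-0.6,0.6,-0.4]]]'
python3 - <<'E'
from h import *
st(); rows((tip(1)-u*.029,QP))
E
```

```text
clock: 44.55
eef_pos: [0.5502, 0.2915, 0.1921]
tool_rot: [179.9, -40.2, 56.3]
contact_force: [0.0, 0.1, -0.5]
gripper_width: 0.0563
finger_force: 64.2
t44.5 [0.5502 0.2915 0.1921] [179.9 -40.2  56.3] F [ 0.   0.1 -0.5] w0.0563 f64.2 J [ 10.   7. 121.  56.  34.   1.]
shift [-0.34, -0.01, 7.93] turn [0.1, -0.2, 0.0] rows>=1.6 -> [0.5771, 0.3319, 0.1294]
```

```bash
python3 -m inch '[[[0.4,-0.35,0,0.5,0,0,0],[0.4,-0.35,0,2,0,0,0],[0.4,-0.35,0,3.5,0,0,0],[0.4,-0.35,0,5,0,0,0],[0.4,-0.35,0,6,0,0,0],[0.4,-0.35,0,7,0,0,0],[0.4,-0.35,0,7.6,0,0,0],[0.4,-0.35,0,7.6,0,0,0]]]'|sed -n '2p;4p'
python3 -m inch '[[[0.4,0,0,0.2,0,0,0],[0.4,0,0,0.4,0,0,0],[0.4,0,0,0.4,0,0,0]]]'|sed -n '2p;4p'
python3 -c "
from h import *
s=status.read_state(); print(s['contact_force']@(-u), ((s['eef_pos']-tip(1))@u))"
```

```text
eef_pos: [0.5752, 0.3301, 0.1302]
contact_force: [0.4, 0.7, -1.3]
eef_pos: [0.577, 0.3321, 0.1281]
contact_force: [0.2, -0.4, -2.3]
1.6192181723491679 -0.0300536895069801
```

```bash
python3 -m inch '[[[0.4,0,0,0.2,0,0,0],[0.4,0,0,0.35,0,0,0],[0.4,0,0,0.35,0,0,0]]]'|sed -n '2p;4p'
python3 -c "
from h import *
s=status.read_state(); print(s['contact_force']@(-u), ((s['eef_pos']-tip(1))@u))"
```

```text
eef_pos: [0.5777, 0.3329, 0.1276]
contact_force: [-16.3, -17.0, 21.2]
-31.173495833028298 -0.031132450906010443
```

Home with 31 N contact; back off a little, release and retreat.

```bash
python3 -m inch '[[[0.4,0,0,-0.2,0,0,0],[0.4,0,0,-0.3,0,0,0],[0.85,0,0,-0.3,0,0,0],[0.85,0,0,-0.3,0,0,0],[0.85,0,0,-0.3,0,0,0],[0.85,0,0,-0.3,0,0,0],[0.85,0,0,-0.8,0,0,0],[0.85,0,0,-1.2,0,0,0]]]'
python3 -m inch '[[[0.85,0,0,-1.5,0,0,0],[0.85,0,0,-3,0,0,0],[0.85,0,0,-6,0,0,0],[0.85,0,0,-10,0,0,0],[0.85,-2,0,-14,0,0,0],[0.85,-4,0,-18,0,0,0],[0.85,-4,0,-18,0,0,0]]]'
python3 -m inch '[[[0.85,-5,5,0,0,0,0],[0.85,-10,5,0,0,0,0],[0.85,-15,5,0,0,0,0],[0.85,-15,5,0,0,0,0],[0.85,-15,5,0,0,0,0],[0.85,-15,5,0,0,0,0]]]'
python3 - <<'E'
from h import *
st()
a=eyes.snapshot('scene')[100:280,250:420]; b=eyes.snapshot('side')[140:400,130:330]
for c in ('scene','side'): print(c,'tip1',proj(c,tip(1)).round(0),[(np.round(d['box']).tolist(),d['p']) for d in spotter.recognise(c,'bowl1')[:6]],[(np.round(d['box']).tolist(),d['p']) for d in spotter.recognise(c,'hook1')[:4]])
a=cv2.resize(a,None,fx=2.2,fy=2.2);b=cv2.resize(b,None,fx=2.1,fy=2.1); H=max(a.shape[0],b.shape[0])
f=lambda i:cv2.copyMakeBorder(i,0,H-i.shape[0],0,0,cv2.BORDER_CONSTANT)
cv2.imwrite('pics/final.png',np.hstack([f(a),f(b)]))
E
```

```text
clock: 46.75
eef_pos: [0.5735, 0.3275, 0.1343]
tool_rot: [-180.0, -40.2, 56.2]
contact_force: [-0.2, -0.2, -0.2]
gripper_width: 0.0727
finger_force: 0.0
clock: 47.45
eef_pos: [0.492, 0.2029, 0.2486]
tool_rot: [179.7, -40.3, 56.2]
contact_force: [-1.5, -1.0, -0.8]
gripper_width: 0.0725
finger_force: 0.0
clock: 48.05
eef_pos: [0.4705, 0.0827, 0.1495]
tool_rot: [-180.0, -40.2, 56.1]
contact_force: [0.8, -0.1, -0.1]
gripper_width: 0.0726
finger_force: 0.0
t48.0 [0.4705 0.0827 0.1495] [-180.   -40.2   56.1] F [ 0.8 -0.1 -0.1] w0.0726 f0.0 J [-21.   3. 133.  56.  49. -27.]
scene tip1 [[341. 162.]] [([334.0, 155.0, 355.0, 178.0], 0.81), ([298.0, 125.0, 322.0, 154.0], 0.61), ([134.0, 299.0, 164.0, 332.0], 0.59)] [([280.0, 119.0, 370.0, 216.0], 0.63)]
side tip1 [[190. 313.]] [([219.0, 359.0, 253.0, 398.0], 0.83), ([174.0, 306.0, 204.0, 336.0], 0.75), ([361.0, 193.0, 381.0, 212.0], 0.67), ([344.0, 359.0, 372.0, 390.0], 0.65), ([114.0, 118.0, 258.0, 310.0], 0.16)] [([175.0, 169.0, 206.0, 248.0], 0.96), ([174.0, 180.0, 196.0, 261.0], 0.91)]
```

View pics/final.png

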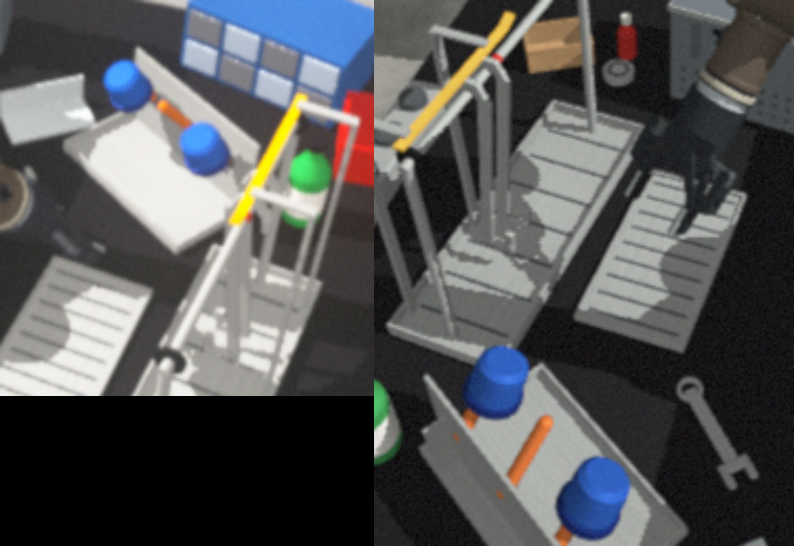

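Run:
```python
from h import *
out=np.array([[-8,0,-70],[8,0,-70],[-38,0,-70],[-38,0,-32],[-8,0,196],[34,0,170],[46,0,170],[46,0,208],[20,0,220],[38,0,217],[2,0,214]])/1e3-[.02,0,.208]
T=Rr@R.from_euler('y',-8,degrees=True).as_matrix()
st()
for y in (.026,.032,.038,.0785):
    W=out@T.T+railp(0,y,.32); print(y,[(proj(c,W).min(0).round(1).tolist(),proj(c,W).max(0).round(1).tolist()) for c in ('side','scene')])
for c in ('side','scene'):
    eyes.snapshot(c); print(c,[(np.round(d['box'],1).tolist(),d['p']) for d in spotter.recognise(c,'hook1')[:3]])
```

```text
t48.4 [0.4706 0.0832 0.1501] [179.9 -40.2  56.4] F [0.3 0.5 0. ] w0.0721 f0.0 J [-21.   3. 133.  56.  49. -27.]
0.026 [([176.4, 162.3], [205.0, 245.9]), ([341.6, 192.3], [372.1, 266.9])]
0.032 [([175.2, 163.7], [203.9, 247.4]), ([342.4, 190.7], [372.9, 265.3])]
0.038 [([173.9, 165.2], [202.9, 248.9]), ([343.2, 189.1], [373.7, 263.7])]
0.0785 [([165.0, 175.2], [195.8, 259.1]), ([348.3, 178.6], [379.0, 253.4])]
side [([168.8, 179.1, 195.5, 259.5], 0.78), ([177.3, 168.5, 206.6, 249.2], 0.64)]
scene [([340.5, 189.9, 371.3, 266.6], 0.97), ([348.3, 181.9, 379.9, 252.9], 0.78), ([139.9, 288.0, 269.8, 419.9], 0.47)]
```

```bash
python3 -c "
from bench import arm
print(arm.job_done())"
```

```text
the job is handed in; nothing more can be done
None
```

I handed the job in at about 48 s of robot time: both hooks present (1 and 2) hang on the drip rail past the red band, by about 13–18 mm and 58 mm by my estimate, and both blue bowls sit pushed home on pegs 1 and 3; I moved none of the bystanders, and no verdict came back.

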